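Push the washed tea tin back into its packed row

TASK

Put the washed tea tin from the plastic drainer back into the row under the hanging strainer. First pull the row's sliding end stop fully out by its tab; then lift the tin out of the drainer and push it, upright, into the narrow gap in the middle of the row, nudging the tins on either side apart without toppling any, until it is fully home against the back and flush with the others. Finally slide the end stop back in until the row is tight again, all five tins upright, and leave the bowl, cup and saucepan in the drainer where they are.

Things in the scene. Friction and masses are not known exactly. Their poses are not given: they have to be found in the camera images.
- stand: the fixed white tin stand. Origin on the counter, mid-row; x into the stand (away from robot), y along the row (left). Tins stand on the counter, long side along x, open front. Back stop (60 mm high) has its face at x = +57.5 mm: a tin fully home has its centre at x = 0, near end at -57.5. Fixed end plate (right end, 85 mm high): inner face at y = -73 mm
- hanging_low (a point): lowest level, 135 mm up, of the strainer and wooden spoon that hang, fixed, from a rail (360 mm up) over the mouth of the row. They fill stand x = -37 to +3 mm, y = -95 to +66 mm from here up, so a gripper pointing straight down has no room to push a tin home; one tilted 24 to 45 degrees, its body leaning back to the robot, has. Axes as the stand's
- stop (a joint): position in m of the sliding end stop (left end of the row) along the stand's +y: its inner face (85 mm high) is at stand y = 73 mm + this value. 0 to 0.050 (fully out). About 2.5 N of friction; stays where it is left. With five tins pushed tight together it reads about 0.004
- stop_grip (a point): grip point on the end stop's upright tab, in front of the row: tab 14 mm thick along the stand's y, 30 mm along x, top 98 mm above the counter; the point is mid-tab, 70 mm above the counter, at stand x = -110 mm, and moves with the stop. Its axes are the stand's
- drainer: the fixed white plastic drainer: base plate 300 (x) by 340 (y) by 12 mm thick with a 10 mm rim, origin on the counter under its centre
- slot (a point): the drainer's tin slot, on top of its plate (12 mm above the counter), midway between four upright pegs 8 mm thick and 50 mm tall at x = +/-12.5, y = +/-22 mm. They flank the loose tin's far half (its long side lies along x), so lift it at least 50 mm; its near half is free to grasp
- tin_mid (a point): centre (half-way up) of the loose tin, the one to put away: a slim aluminium tea tin, 115 mm long (x), 30 thick (y), flat sides, both ends rounded (radius 15 seen from above), 0.12 to 0.22 kg, 105 mm high; z up. It stands in the drainer
- tin_a_mid (a point): centre (half-way up) of a tin of the row, first from the right, next to the fixed end plate; a slim aluminium tea tin, 115 mm long (x), 30 thick (y), flat sides, both ends rounded (radius 15 seen from above), 0.12 to 0.22 kg, 118 mm high
- tin_b_mid (a point): centre (half-way up) of a tin of the row, second from the right: right-hand neighbour of the gap; a slim aluminium tea tin, 115 mm long (x), 30 thick (y), flat sides, both ends rounded (radius 15 seen from above), 0.12 to 0.22 kg, 100 mm high. The gap to the third is about 15 mm (too narrow); the first two have some 9 mm of room towards the fixed end plate
- tin_c_mid (a point): centre (half-way up) of a tin of the row, third from the right: left-hand neighbour of the gap; a slim aluminium tea tin, 115 mm long (x), 30 thick (y), flat sides, both ends rounded (radius 15 seen from above), 0.12 to 0.22 kg, 112 mm high
- tin_d_mid (a point): centre (half-way up) of a tin of the row, last on the left, next to the sliding end stop; a slim aluminium tea tin, 115 mm long (x), 30 thick (y), flat sides, both ends rounded (radius 15 seen from above), 0.12 to 0.22 kg, 95 mm high
- bowl: the clear glass bowl (110 mm across, 50 high), in the drainer; origin under its centre. To be left alone
- cup: the white ceramic teacup (72 mm across, 55 high), in the drainer behind the loose tin; origin under its centre. To be left alone
- saucepan: the aluminium saucepan (140 mm across, 70 high, handle 130 mm long), in the drainer; origin under its centre. To be left alone
Not all that is in view belongs to the job. What is shaped like the part that bears tin_mid but purple is not meant.

How it is judged:
By the outcome, as a careful person would: the job done as asked, in the order asked, and still so for the second after the job is handed in, with the robot touching nothing.
It also fails if it takes over 70 s, if anything falls off the work surface, if the arm or the gripper's body presses on something with over 40 N, if the wrist force passes 120 N, or if a joint passes its speed limit or range.

ROBOT

A 6-joint arm with a two-finger parallel gripper is mounted at the origin on the work surface. World frame = base frame: x ahead of the robot, y to its left, z up, the work surface at z = 0. Lengths are in m, angles in degrees, forces in N, time in s.
With the tool pointing down it reaches from about 0.3 to 0.75 m from the base axis. Payload 8.5 kg.
Tool frame: the origin (TCP) lies midway between the tips of the shut fingers; the grasp point (between the pads) lies 19 mm behind it; z points along the fingers, y is the direction in which the jaws open and shut (so a half turn about z gives the same grasp; the last joint's range is limited). The gripper opens to 85 mm and grips with 20 to 120 N. Pads are 22 mm wide; open, the fingers measure 114 mm over their backs; the gripper's body (76 mm by 85 mm) begins 54 mm behind the grasp point. The pads swing forward as they close: fully open they stand 13 mm farther back than shut.
Start: joints at [52.924, 21.807, 74.336, -0, 83.858, -12.336], TCP at [0.23, 0.5, 0.231] pointing down, gripper open.
Joint ranges: [-178.18, 178.18], [-50.72, 133.34], [12.68, 142.11], [-81.47, 261.47], [9.98, 163.14], [-165.26, 165.26]. Speed limits (degrees/s): [136.94, 136.94, 180, 180, 180, 180].

INTERFACE

Orientations are given as a 3x3 rotation matrix whose columns are the frame's x, y, z axes.
In Python, from rig import status, eyes, env gives the robot as it stands. The module is installed in compiled form; this text tells all that it offers.
- The arm moves only by the tool play_rows, never from a script. Its argument "targets" is text: rows parted by semicolons, each of 5 numbers parted by spaces: the shift along the tool's x, y, z in m, then the turn about the tool's z in rad, then the closure, from 0 (fully open) to 1 (shut). A call has 1 to 5 rows; each row is the pose to reach, as a shift and turn from the pose commanded when the call began, along the tool's axes at that moment; what a row does not reach only later rows make up. A row lasts 1/10 s, in which the tool goes at most 50 mm and 8.59 degrees, less where a joint would pass 70% of its speed; a pose out of reach is approached as far as the arm can. A call with a gripper value outside its range is refused whole. The fingers move at their own pace and stop on an object; "force" is the grip in N (left out, the last holds). Time passes only in rows, so rows that repeat a pose let the fingers close. It gives the time, the measured TCP pose, the force and the opening at its end, in the units of the state.
- status.observe(): the state, without advancing time (a new reading comes with each control period).
- eyes.get_image(name): name is "scene" or "top" or "wrist"; returns a dict with "pixels" (480x640x3 uint8, red, green, blue), "range_z" (480x640 float32, m along the optical axis (not along the pixel's ray), 0 where there is no reading), "mtx" (3x3 intrinsics, pixels), "k1" (the pictures are not rectified: a ray, as slopes to the right and down, at radius r is drawn at 1 + k1 r^2 times it, then the intrinsics apply), "world_to_cam" (4x4, takes a point from world to camera coordinates); the wrist camera has in their place "T_tool_cam" (4x4, takes a point from camera to tool coordinates, whose origin is the TCP and whose axes are the flange's). Camera axes: x right, y up, looking along -z (the intrinsics and any distortion apply to the point x, -y, -z); pixel columns grow to the right and rows downward; lengths in m; the calibration is good to about 2 mm. A picture is of the moment at which its call begins: read the wrist's pose just before it.
- env.close_job(): hands the job in, once; it reports no verdict.
The state is a dict: "time_s": time; "q": joint angles; "qvel": joint speeds; "joint_efforts": joint torques, N m; "position": TCP position; "tool_rot": TCP orientation; "ft_force": force on the tool from outside, world axes, zero at the start; "wrist_torque": the same for the moment, N m; "grip_width": finger opening in m.
Only numpy, scipy, OpenCV 4.12 (cv2) and the standard library are available. Lean on these libraries where they do the work, as an engineer would, in place of code of your own. Each camera call takes 0.05 s, during which the arm holds its last target.

## Working session

There is one attempt and no reset: what is moved stays moved. The work goes in short steps, Python scripts to look and compute and a tool call to move; the robot and the scene stay as the last step left them, time stands still between calls to the robot, and variables do not carry over. Pictures are saved under pics/ and viewed, and the job is handed in when it is done.

Besides the shell and the picture viewer there is one more tool, called after "Request:" as name(argument=value, ...) on one line, values as JSON. play_rows: Moves the arm, as the interface text tells. Its arguments: {"type":"object","properties":{"targets":{"type":"string"},"force":{"type":"number"}},"required":["targets"]}

```bash
mkdir -p pics; ls; python3 - <<'E'
from rig import status, eyes, env
import cv2, numpy as np
s=status.observe(); print(s)
for n in ["scene","top","wrist"]:
    d=eyes.get_image(n)
    cv2.imwrite(f"pics/{n}0.png",d["pixels"][:,:,::-1])
    np.savez(f"{n}0.npz",**d)
    print(n,d["mtx"].tolist(),d["k1"],(d.get("world_to_cam") if n!="wrist" else d["T_tool_cam"]).round(4).tolist())
E
```

```text
pics
{'time_s': 0.0, 'q': array([ 5.29238678e+01,  2.18429274e+01,  7.43857691e+01,  1.47418281e-03,
        8.38580236e+01, -1.23373351e+01]), 'qvel': array([-0.06837831,  0.1197556 , -0.0326203 , -0.01058712,  0.04340962,
       -0.01498915]), 'joint_efforts': array([-1.77246595e-03, -4.48450756e+01, -2.31279284e+01, -2.68094082e-04,
        4.68666782e-03,  3.84685529e-05]), 'position': array([0.22999301, 0.49927887, 0.23068765]), 'tool_rot': array([[-9.08223693e-01,  4.18483994e-01, -9.32892502e-04],
       [ 4.18484888e-01,  9.08222978e-01, -1.19214091e-03],
       [ 3.48382519e-04, -1.47313203e-03, -9.99998854e-01]]), 'ft_force': array([-0.03800064,  0.24248294, -0.0290393 ]), 'wrist_torque': array([ 0.03216121, -0.01969854,  0.01777957]), 'grip_width': 0.08560413047111276}
scene [[557.1089406873798, 0.0, 321.46312928383657], [0.0, 557.1089406873798, 236.76993945614785], [0.0, 0.0, 1.0]] -0.1518002293348288 [[-0.8146, 0.58, 0.0066, 0.4645], [-0.4759, -0.6748, 0.564, 0.1246], [0.3316, 0.4563, 0.8257, -1.1566], [0.0, 0.0, 0.0, 1.0]]
top [[446.6250202663399, 0.0, 316.73063014894717], [0.0, 446.6250202663399, 250.1975429760302], [0.0, 0.0, 1.0]] -0.10907446077774781 [[0.0096, -0.9996, 0.0268, -0.1007], [0.9873, 0.0137, 0.1582, -0.553], [-0.1585, 0.025, 0.987, -0.8093], [0.0, 0.0, 0.0, 1.0]]
wrist [[374.6420318232377, 0.0, 321.94317339144214], [0.0, 374.6420318232377, 240.7985195934541], [0.0, 0.0, 1.0]] -0.06665502872259309 [[-0.0008, 0.9571, 0.2898, 0.0735], [1.0, 0.001, -0.0006, 0.0012], [-0.0009, 0.2898, -0.9571, -0.1421], [0.0, 0.0, 0.0, 1.0]]
```

View pics/scene0.png

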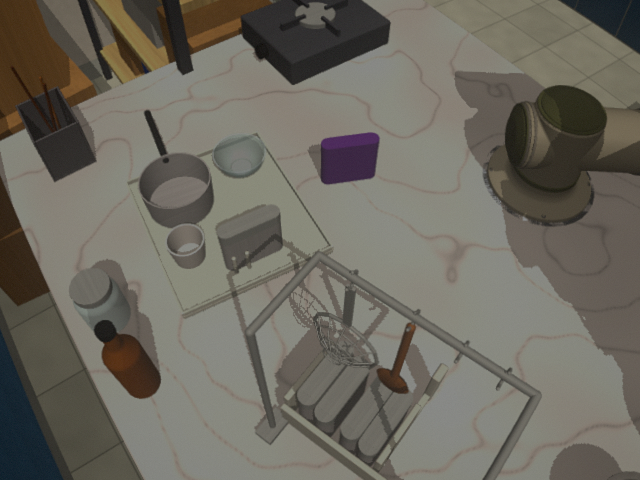

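View pics/top0.png

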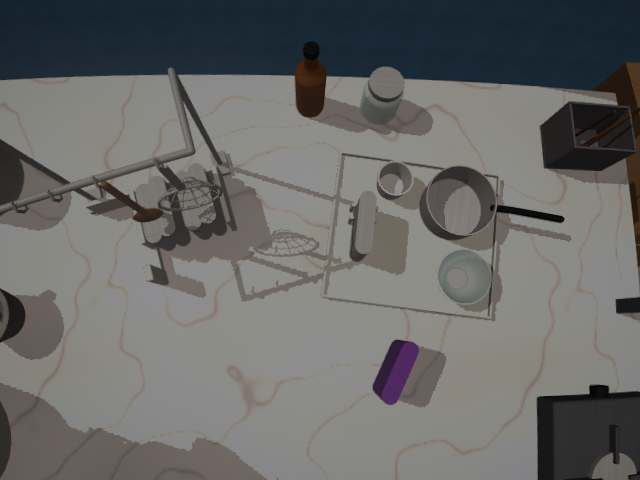

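View pics/wrist0.png

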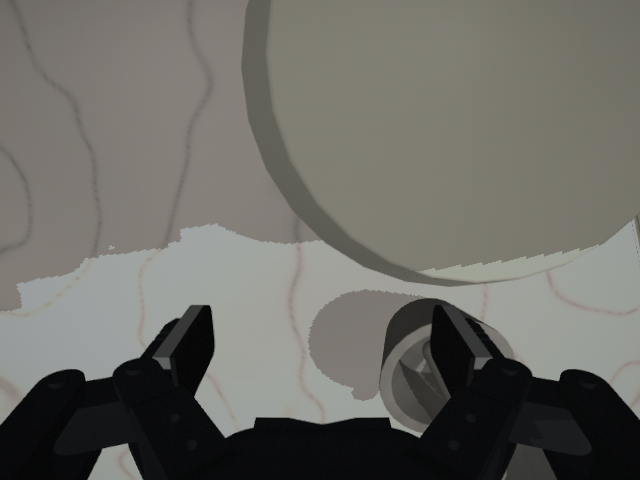

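Top view: grey loose tin at (365,225) on the white drainer, stand at (130-230,170-280), purple decoy at (396,372). Now measure with depth.

```bash
cat > h.py <<'E'
import numpy as np, cv2
def rays(d):
    m=d["mtx"]; k=float(d["k1"]); H,W=d["range_z"].shape
    u,v=np.meshgrid(np.arange(W),np.arange(H))
    p=np.stack([u,v],-1).reshape(-1,1,2).astype(float)
    q=cv2.undistortPoints(p,m,np.array([k,0,0,0,0.]),None,None).reshape(H,W,2)
    return q
def camT(d,T_wt=None):
    if "world_to_cam" in d: return np.linalg.inv(d["world_to_cam"])
    return T_wt@d["T_tool_cam"]
def cloud(d,T_wt=None):
    q=rays(d); z=d["range_z"].astype(float)
    P=np.stack([q[...,0]*z,-q[...,1]*z,-z,np.ones_like(z)],-1)
    T=camT(d,T_wt)
    W=(P@T.T)[...,:3]; W[z<=0]=np.nan
    return W
def proj(d,p,T_wt=None):
    c=np.linalg.inv(camT(d,T_wt))@np.append(p,1)
    s=np.array([c[0],-c[1]])/-c[2]; r2=s@s; s=s*(1+float(d["k1"])*r2)
    return s*d["mtx"][0,0]+d["mtx"][:2,2]
def toolT(s):
    T=np.eye(4);T[:3,:3]=s["tool_rot"];T[:3,3]=s["position"];return T
E
python3 - <<'E'
from h import *
for n in ["top","scene"]:
    d=dict(np.load(n+"0.npz")); W=cloud(d)
    print(n,"cam",camT(d)[:3,3].round(3), "valid",np.isfinite(W[...,2]).mean())
    pts={"top":[(450,330),(260,380),(365,225),(335,180),(396,360),(150,200),(195,195),(155,272),(467,277),(460,200),(395,185)],"scene":[(450,260),(270,170),(250,215),(350,140),(320,380),(440,370)]}[n]
    for u,v in pts: print((u,v),W[v,u].round(4))
    z=W[...,2]; im=np.clip(np.nan_to_num(z)/0.2,0,1)*255
    cv2.imwrite(f"pics/{n}_h.png",cv2.applyColorMap(im.astype(np.uint8),cv2.COLORMAP_JET))
d=dict(np.load("top0.npz"));im=d["pixels"][:,:,::-1]
cv2.imwrite("pics/stand_top.png",cv2.resize(im[120:300,60:260],None,fx=4,fy=4,interpolation=cv2.INTER_CUBIC)[:600,:800])
d=dict(np.load("scene0.npz"));im=d["pixels"][:,:,::-1]
cv2.imwrite("pics/stand_scene.png",cv2.resize(im[240:480,240:560],None,fx=2.5,fy=2.5,interpolation=cv2.INTER_CUBIC)[:600,:800])
E
```

```text
top cam [ 0.419 -0.073  0.889] valid 0.9959309895833334
(450, 330) [ 0.4033 -0.3642 -0.0009]
(260, 380) [3.047e-01 1.230e-02 2.000e-04]
(365, 225) [ 0.5889 -0.1776  0.118 ]
(335, 180) [ 0.7092 -0.1319  0.0014]
(396, 360) [ 0.3535 -0.2321  0.1059]
(150, 200) [0.6358 0.2159 0.0951]
(195, 195) [0.6406 0.1274 0.114 ]
(155, 272) [0.5038 0.2015 0.0825]
(467, 277) [ 0.5084 -0.3961  0.0183]
(460, 200) [ 0.668  -0.3897  0.0154]
(395, 185) [ 0.6954 -0.2535  0.0193]
scene cam [0.821 0.342 0.882] valid 0.9959342447916667
(450, 260) [ 0.2992  0.0373 -0.0016]
(270, 170) [ 0.4604 -0.3384  0.0082]
(250, 215) [ 0.5875 -0.1881  0.1159]
(350, 140) [ 0.3318 -0.2409  0.1025]
(320, 380) [0.6594 0.1204 0.1175]
(440, 370) [0.5009 0.2061 0.0964]
```

View pics/top_h.png

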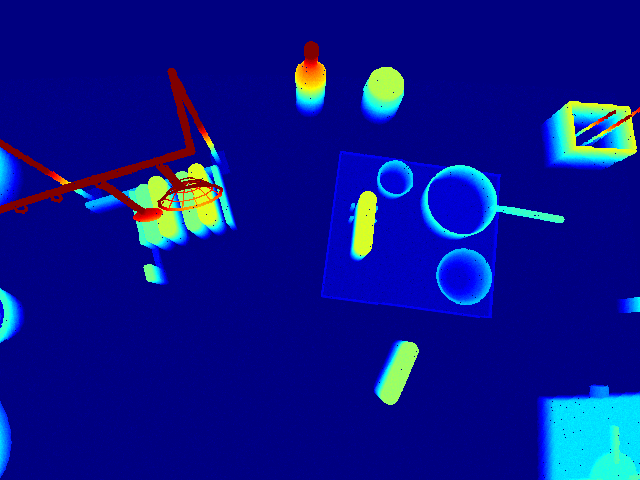

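View pics/stand_top.png

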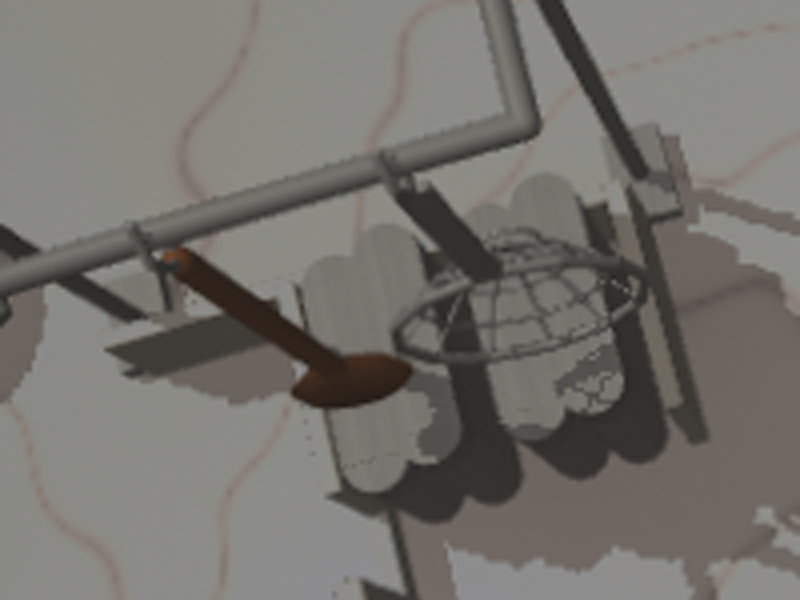

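View pics/stand_scene.png

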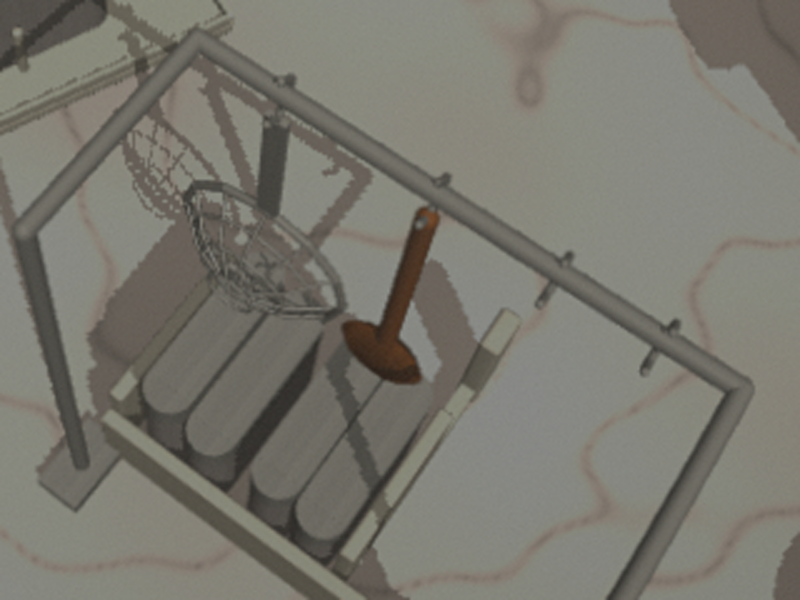

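```bash
python3 - <<'E'
from h import *
P=[];src=[]
for i,n in enumerate(["top","scene"]):
    d=dict(np.load(n+"0.npz")); W=cloud(d).reshape(-1,3); W=W[np.isfinite(W[:,2])]
    P.append(W);src.append(np.full(len(W),i))
P=np.vstack(P);src=np.hstack(src)
m=(P[:,0]>0.4)&(P[:,0]<0.85)&(P[:,1]>0)&(P[:,1]<0.4)&(P[:,2]>0.03)&(P[:,2]<0.13)
np.savez("stand_pts.npz",P=P[m],s=src[m])
Q=P[m]
# top-down raster 1mm
img=np.zeros((450,400,3),np.uint8)
ix=((0.85-Q[:,0])*1000).astype(int); iy=((0.4-Q[:,1])*1000).astype(int)
o=np.argsort(Q[:,2])
c=cv2.applyColorMap((np.clip(Q[:,2]/0.13,0,1)*255).astype(np.uint8).reshape(-1,1),cv2.COLORMAP_JET)[:,0]
for k in o: img[ix[k],iy[k]]=c[k]
cv2.imwrite("pics/raster.png",cv2.resize(img[50:450,50:400],None,fx=1.5,fy=1.5,interpolation=cv2.INTER_NEAREST))
h,e=np.histogram(Q[:,2],np.arange(.03,.131,.0025)); print(list(zip(e.round(4),h)))
E
```

```text
[(np.float64(0.03), np.int64(150)), (np.float64(0.0325), np.int64(152)), (np.float64(0.035), np.int64(166)), (np.float64(0.0375), np.int64(159)), (np.float64(0.04), np.int64(164)), (np.float64(0.0425), np.int64(185)), (np.float64(0.045), np.int64(178)), (np.float64(0.0475), np.int64(177)), (np.float64(0.05), np.int64(183)), (np.float64(0.0525), np.int64(186)), (np.float64(0.055), np.int64(391)), (np.float64(0.0575), np.int64(737)), (np.float64(0.06), np.int64(391)), (np.float64(0.0625), np.int64(150)), (np.float64(0.065), np.int64(125)), (np.float64(0.0675), np.int64(137)), (np.float64(0.07), np.int64(120)), (np.float64(0.0725), np.int64(124)), (np.float64(0.075), np.int64(128)), (np.float64(0.0775), np.int64(152)), (np.float64(0.08), np.int64(258)), (np.float64(0.0825), np.int64(611)), (np.float64(0.085), np.int64(698)), (np.float64(0.0875), np.int64(341)), (np.float64(0.09), np.int64(349)), (np.float64(0.0925), np.int64(1250)), (np.float64(0.095), np.int64(1167)), (np.float64(0.0975), np.int64(1341)), (np.float64(0.1), np.int64(797)), (np.float64(0.1025), np.int64(168)), (np.float64(0.105), np.int64(88)), (np.float64(0.1075), np.int64(378)), (np.float64(0.11), np.int64(1302)), (np.float64(0.1125), np.int64(767)), (np.float64(0.115), np.int64(929)), (np.float64(0.1175), np.int64(962)), (np.float64(0.12), np.int64(163)), (np.float64(0.1225), np.int64(9)), (np.float64(0.125), np.int64(9)), (np.float64(0.1275), np.int64(7))]
```

View pics/raster.png

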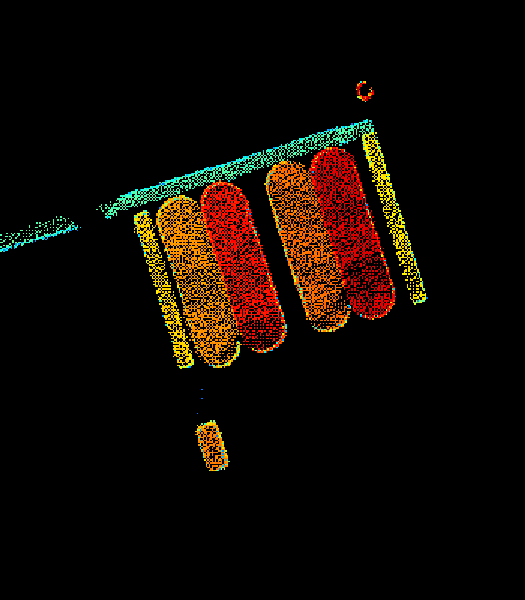

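```bash
python3 - <<'E'
from h import *
Z=np.load("stand_pts.npz");P=Z["P"]
def rect(m,name):
    q=P[m][:,:2].astype(np.float32)*1000
    n,lab=cv2.connectedComponents((lambda I:I)(cv2.dilate(np.uint8(np.histogram2d(q[:,0],q[:,1],bins=[450,400],range=[[400,850],[0,400]])[0]>0),np.ones((3,3)))))
    L=lab[(q[:,0]-400).astype(int).clip(0,449),q[:,1].astype(int).clip(0,399)]
    for k in range(1,n):
        s=q[L==k]
        if len(s)<60: continue
        (c,wh,a)=cv2.minAreaRect(s)
        pc=np.linalg.eigh(np.cov(s.T)); v=pc[1][:,1]; v=v*np.sign(v[0])
        print(name,len(s),np.round(c,1),np.round(wh,1),round(a,1),"pca yaw",np.degrees(np.arctan2(v[1],v[0])).round(2),"mean z",P[m][L==k][:,2].mean().round(4))
z=P[:,2]
rect((z>.08)&(z<.0895),"85")
rect((z>.0555)&(z<.0635),"60")
rect((z>.090)&(z<.1045),"95-100")
rect((z>.1055)&(z<.123),"112-118")
E
```

```text
85 750 [611.5 240.7] [114.5  37. ] 1.9 pca yaw 15.1 mean z 0.0863
85 700 [654.6  87.6] [117.6  11.5] 17.4 pca yaw 17.29 mean z 0.0841
85 82 [652. 163.] [81.3 18.9] 1.3 pca yaw 8.07 mean z 0.0848
60 1090 [652.4 182.2] [ 86.3 191.5] 17.5 pca yaw -73.44 mean z 0.0588
60 172 [644.2 329.1] [11.5 62.2] 17.2 pca yaw -73.45 mean z 0.0598
95-100 346 [502.3 208.9] [31.8 15.4] 17.3 pca yaw 17.81 mean z 0.0963
95-100 2277 [616.3 218.2] [123.9  51.5] 3.7 pca yaw 14.94 mean z 0.0947
95-100 65 [588.6 165.9] [15.7 49. ] 80.8 pca yaw 0.19 mean z 0.0977
95-100 2216 [639.5 143.9] [122.2  53.4] 3.5 pca yaw 14.84 mean z 0.0994
112-118 2306 [622.2 187.8] [117.2  32.4] 18.1 pca yaw 18.45 mean z 0.1116
112-118 2220 [644.7 115.1] [117.8  32.5] 16.6 pca yaw 17.35 mean z 0.1172
```

```bash
python3 - <<'E'
from h import *
Z=np.load("stand_pts.npz");P=Z["P"];S=Z["s"]; z=P[:,2]
for yaw in (17.2,):
    a=np.radians(yaw);x=np.array([np.cos(a),np.sin(a)]);y=np.array([-x[1],x[0]])
    U=P[:,:2]@x*1000;V=P[:,:2]@y*1000
    for i in (0,1):
        bs=(abs(z-.06)<.004)&(U>700)&(S==i)   # backstop strip
        print("src",i,"n",bs.sum())
        # near edge and far edge along V
        for v0 in range(-160,180,20):
            m=bs&(V>=v0)&(V<v0+20)
            if m.sum()>8: print("  v",v0+10,"u p3/p97",np.percentile(U[m],[3,50,97]).round(1),m.sum())
    for nm,c in (("right plate",(654.6,87.6)),("left plate",(608,252))):
        cu=np.dot(c,x);cv_=np.dot(c,y)
        for i in (0,1):
            m0=(S==i)&(abs(z-.085)<.004)&(abs(V-cv_)<13)&(abs(U-cu)<70)
            for u0 in range(-60,60,20):
                m=m0&(U-cu>=u0)&(U-cu<u0+20)
                if m.sum()>5: print(nm,i,"u",round(cu+u0+10),"v p3/50/97",np.percentile(V[m],[3,50,97]).round(1),m.sum())
E
```

```text
src 0 n 283
  v -110 u p3/p97 [706.8 717.3 735. ] 17
  v -90 u p3/p97 [708.3 712.7 717. ] 27
  v -10 u p3/p97 [709.1 712.7 716.1] 13
  v 50 u p3/p97 [712.7 715.2 717.9] 13
  v 70 u p3/p97 [707.6 714.1 717.2] 30
  v 90 u p3/p97 [707.1 709.9 716.1] 15
  v 110 u p3/p97 [707.7 712.2 717.9] 56
  v 130 u p3/p97 [707.9 712.3 717.6] 56
  v 150 u p3/p97 [707.8 714.  737.9] 54
src 1 n 938
  v -110 u p3/p97 [703.5 714.5 743.8] 80
  v -90 u p3/p97 [707.7 714.7 719.3] 87
  v -70 u p3/p97 [702.3 714.  719.9] 117
  v -50 u p3/p97 [706.4 713.6 718.9] 100
  v -30 u p3/p97 [702.7 713.9 719.1] 96
  v -10 u p3/p97 [706.8 713.8 718.6] 100
  v 10 u p3/p97 [703.5 714.3 719.2] 107
  v 30 u p3/p97 [703.2 713.1 719.1] 114
  v 50 u p3/p97 [703.8 713.7 718.8] 99
  v 70 u p3/p97 [709.  712.6 717.4] 38
right plate 0 u 601 v p3/50/97 [-114.5 -110.1 -105.7] 55
right plate 0 u 621 v p3/50/97 [-114.9 -109.8 -105.2] 60
right plate 0 u 641 v p3/50/97 [-114.6 -111.4 -105.2] 43
right plate 0 u 661 v p3/50/97 [-114.1 -109.8 -105.2] 25
right plate 0 u 681 v p3/50/97 [-114.2 -109.5 -104.6] 60
right plate 0 u 701 v p3/50/97 
[... 264 characters left out ...]
e 1 u 681 v p3/50/97 [-114.5 -109.9 -105.7] 79
right plate 1 u 701 v p3/50/97 [-115.2 -110.2 -105.9] 82
left plate 0 u 605 v p3/50/97 [48.1 52.2 56.3] 44
left plate 0 u 625 v p3/50/97 [48.2 51.4 55.1] 31
left plate 0 u 645 v p3/50/97 [48.5 52.8 55.3] 8
left plate 0 u 665 v p3/50/97 [51.1 54.4 56. ] 6
left plate 0 u 685 v p3/50/97 [48.6 50.9 57.2] 20
left plate 0 u 705 v p3/50/97 [48.6 53.4 56.5] 8
left plate 1 u 605 v p3/50/97 [48.3 51.7 55.6] 56
left plate 1 u 625 v p3/50/97 [48.2 51.8 55.3] 68
left plate 1 u 645 v p3/50/97 [48.2 51.8 55.6] 76
left plate 1 u 665 v p3/50/97 [48.1 52.1 55.4] 77
left plate 1 u 685 v p3/50/97 [48.2 51.9 55.5] 77
left plate 1 u 705 v p3/50/97 [48.4 51.8 55.5] 41
```

```bash
cat >> h.py <<'E'
yaw=np.radians(17.2); SX=np.array([np.cos(yaw),np.sin(yaw)]); SY=np.array([-SX[1],SX[0]])
SO=650e-3*SX-32e-3*SY
def w2s(p): p=np.asarray(p)[...,:2]-SO; return np.stack([p@SX,p@SY],-1)
def s2w(u,v): return SO+u*SX+v*SY
E
python3 - <<'E'
from h import *
print("stand O",SO)
P=[]
for i,n in enumerate(["top","scene"]):
    d=dict(np.load(n+"0.npz")); W=cloud(d).reshape(-1,3); P.append(W[np.isfinite(W[:,2])])
    m=(abs(P[i][:,2]-.117)<.006)&(abs(P[i][:,0]-.589)<.1)&(abs(P[i][:,1]+.18)<.05)
    s=P[i][m]; c,wh,a=cv2.minAreaRect((s[:,:2]*1000).astype(np.float32))
    v=np.linalg.eigh(np.cov(s[:,:2].T))[1][:,1]; v*=np.sign(v[0])
    print(n,"tin",np.round(c,1),np.round(wh,1),round(a,1),"yaw",np.degrees(np.arctan2(v[1],v[0])),"z",np.median(s[:,2]))
    # pegs near
    m=(abs(P[i][:,2]-.058)<.006)&(abs(P[i][:,0]-.6)<.1)&(abs(P[i][:,1]+.18)<.045)
    q=P[i][m]; q=q[np.abs((q[:,:2]-s[:,:2].mean(0))@np.array([-v[1],v[0]]))>.017]
    print(" peg pts",len(q),q[:8].round(3).tolist())
    m=(P[i][:,2]>.28)&(P[i][:,0]>.4)&(P[i][:,1]>-.05)&(P[i][:,1]<.5)&(P[i][:,2]<.4)
    S=w2s(P[i][m]); z=P[i][m][:,2]
    r=(z>.34)&(abs(S[:,1])<.1); print(" rail u",np.percentile(S[r,0],[2,50,98]).round(3),"z",np.percentile(z[r],[2,98]).round(3))
    m=(P[i][:,2]>.133)&(P[i][:,2]<.34); S=w2s(P[i][m]);r=(abs(S[:,0])<.06)&(abs(S[:,1])<.12)
    print(" hang u",np.percentile(S[r,0],[1,99]).round(3),"v",np.percentile(S[r,1],[1,99]).round(3))
    # tins in stand
    for z0,nm in ((.118,"A"),(.100,"B"),(.112,"C"),(.095,"D")):
        v0={"A":-.048,"B":-.018,"C":.027,"D":.058}[nm]
        S=w2s(P[i]); r=(abs(P[i][:,2]-z0)<.004)&(abs(S[:,1]-v0)<.020)&(abs(S[:,0])<.075)
        c,wh,a=cv2.minAreaRect((S[r]*1000).astype(np.float32)); print("  ",nm,np.round(c,1),np.round(wh,1),round(a,1),"med v",np.percentile(S[r,1],[3,50,97]).round(4))
    S=w2s(P[i]); r=(abs(P[i][:,2]-.097)<.004)&(abs(S[:,0]+.11)<.03)&(abs(S[:,1]-.085)<.03)
    c,wh,a=cv2.minAreaRect((S[r]*1000).astype(np.float32)); print("  tab",np.round(c,1),np.round(wh,1),round(a,1))
E
```

```text
stand O [0.63039359 0.16164132]
top tin [ 594.5 -178.3] [ 31.1 115.7] 83.8 yaw -6.415480104150828 z 0.11765901685425523
 peg pts 66 [[0.697, -0.21, 0.062], [0.691, -0.21, 0.061], [0.691, -0.211, 0.055], [0.684, -0.211, 0.064], [0.683, -0.211, 0.063], [0.684, -0.213, 0.054], [0.68, -0.214, 0.06], [0.679, -0.214, 0.056]]
 rail u [-0.038 -0.029  0.084] z [0.344 0.368]
 hang u [-0.035 -0.001] v [-0.089  0.059]
   A [ -1.1 -48. ] [115.2  31.6] 0.2 med v [-0.0628 -0.0488 -0.034 ]
   B [ -1.  -16.5] [115.8  32.5] 3.6 med v [-0.0289 -0.0173 -0.0034]
   C [-0.1 27.6] [117.2  32.1] 0.9 med v [0.0133 0.0272 0.0422]
   D [-1.9 61.9] [116.7  30.4] 2.6 med v [0.0485 0.0604 0.0739]
  tab [-108.7   83.2] [15.2 30.1] 89.4
scene tin [ 596.3 -179. ] [ 33.7 114.7] 83.3 yaw -5.712297974285214 z 0.11639993778365809
 peg pts 90 [[0.668, -0.224, 0.062], [0.669, -0.223, 0.06], [0.674, -0.221, 0.063], [0.67, -0.223, 0.058], [0.673, -0.219, 0.062], [0.674, -0.218, 0.061], [0.671, -0.222, 0.053], [0.677, -0.215, 0.063]]
 rail u [-0.033 -0.025  0.091] z [0.344 0.365]
 hang u [-0.031  0.002] v [-0.088  0.064]
   A [  0.9 -48.8] [115.9  32.2] 0.6 med v [-0.0635 -0.0487 -0.0342]
   B [  0.8 -18.6] [ 34.3 116.4] 88.6 med v [-0.0333 -0.0179 -0.0032]
   C [ 8.7 27. ] [99.4 31.9] 0.0 med v [0.0127 0.0274 0.0419]
   D [ 0.4 58.2] [ 34.8 114.7] 87.5 med v [0.0431 0.0584 0.0722]
  tab [-108.    82.6] [30.  14.3] 0.5
```

```bash
cat >> h.py <<'E'
def rel(s,p,yawdeg=None):
    R=s["tool_rot"]; d=R.T@(np.asarray(p)-s["position"])
    cur=np.degrees(np.arctan2(R[1,0],R[0,0])); t=0
    if yawdeg is not None: t=-np.radians((yawdeg-cur+180)%360-180)
    print("shift",d.round(4),"turn",round(t,4),"rows>=",max(np.linalg.norm(d)/.05,abs(np.degrees(t))/8.59).__round__(1), "curyaw",cur.round(2))
def show(s): print("t",round(s["time_s"],2),"p",s["position"].round(4),"stand",w2s(s["position"]).round(4),"F",s["ft_force"].round(1),"w",round(s["grip_width"],4),"q",s["q"].round(0), "tilt z",s["tool_rot"][:,2].round(4))
E
python3 - <<'E'
from h import *
from rig import status
s=status.observe(); p=s2w(-.109,.083); print(p)
rel(s,[*p,0.16],197.2)
d=dict(np.load("top0.npz"));im=d["pixels"][:,:,::-1]
cv2.imwrite("pics/tincrop.png",cv2.resize(im[140:420,310:510],None,fx=2.1,fy=2.1,interpolation=cv2.INTER_CUBIC))
E
```

```text
[0.50172448 0.20869725]
shift [-0.3684 -0.1502  0.071 ] turn -0.732 rows>= 8.1 curyaw 155.26
```

View pics/tincrop.png

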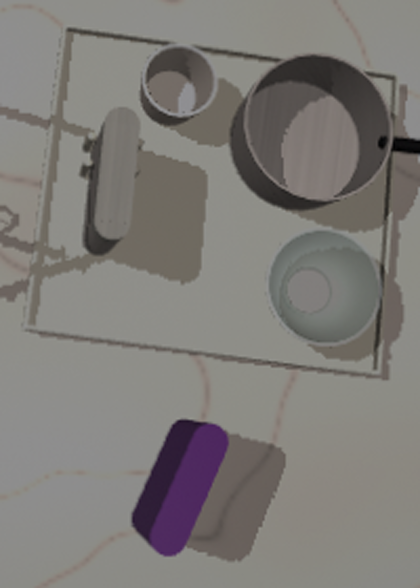

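Candidates: aluminium tin in the pegs at top-view (365,225), which is the target; purple tin on the counter at (396,372), which is the decoy. Now to the stop tab.

Request:
play_rows(targets="-0.04 -0.016 0.007 -0.08 0; -0.08 -0.032 0.014 -0.16 0; -0.12 -0.048 0.021 -0.24 0; -0.16 -0.064 0.028 -0.32 0; -0.2 -0.08 0.035 -0.4 0", force=40)

```text
time_s: 0.65
position: [0.3792, 0.3417, 0.196]
tool_rot: [[-1.0, 0.028, -0.0], [0.028, 1.0, -0.0], [0.0, -0.0, -1.0]]
ft_force: [-0.2, 0.4, -0.5]
grip_width: 0.0853
```

```bash
python3 - <<'E'
from h import *
from rig import status
s=status.observe();show(s); p=s2w(-.109,.083)
rel(s,[*p,0.16],197.2)
E
```

```text
t 0.65 p [0.3792 0.3417 0.196 ] stand [-0.1867  0.2463] F [-0.2  0.4 -0.5] w 0.0853 q [ 29.  20.  84.   0.  76. -60.] tilt z [-2.e-04 -1.e-04 -1.e+00]
shift [-0.1263 -0.1295  0.036 ] turn -0.3285 rows>= 3.7 curyaw 178.38
```

Request:
play_rows(targets="-0.032 -0.032 0.009 -0.08 0; -0.064 -0.064 0.018 -0.16 0; -0.096 -0.096 0.027 -0.24 0; -0.126 -0.13 0.036 -0.3285 0; -0.126 -0.13 0.036 -0.3285 0")

```text
time_s: 1.15
position: [0.5026, 0.2053, 0.1587]
tool_rot: [[-0.957, -0.29, -0.002], [-0.29, 0.957, -0.001], [0.002, -0.001, -1.0]]
ft_force: [-0.0, 0.4, 0.2]
grip_width: 0.0855
```

```bash
python3 - <<'E'
from h import *
from rig import status,eyes
s=status.observe();show(s); p=s2w(-.109,.083)
rel(s,[*p,0.051],197.2)
for n in ("wrist","scene"):
    d=eyes.get_image(n); cv2.imwrite(f"pics/{n}1.png",d["pixels"][:,:,::-1])
    np.savez(n+"1.npz",**d)
    if n=="wrist":
        W=cloud(d,toolT(s)).reshape(-1,3);S=w2s(W)
        r=(abs(W[:,2]-.097)<.006)&(abs(S[:,0]+.11)<.03)&(abs(S[:,1]-.085)<.03)
        c,wh,a=cv2.minAreaRect((S[r]*1000).astype(np.float32)); print("  tab",np.round(c,1),np.round(wh,1),round(a,1))
E
```

```text
t 1.15 p [0.5026 0.2053 0.1587] stand [-0.1091  0.0795] F [-0.   0.4  0.2] w 0.0855 q [ 10.  25.  82.  -0.  73. -97.] tilt z [-0.0015 -0.0012 -1.    ]
shift [-0.0003  0.0036  0.1077] turn -0.0062 rows>= 2.2 curyaw -163.15
  tab [-109.8   83.5] [13.6 29.5] 89.4
```

View pics/wrist1.png

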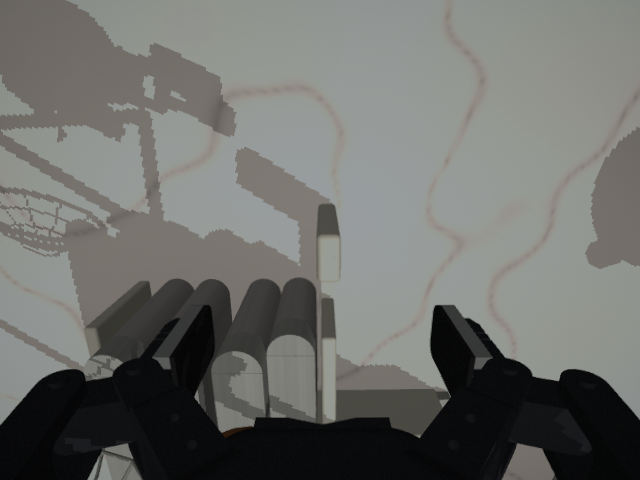

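View pics/scene1.png

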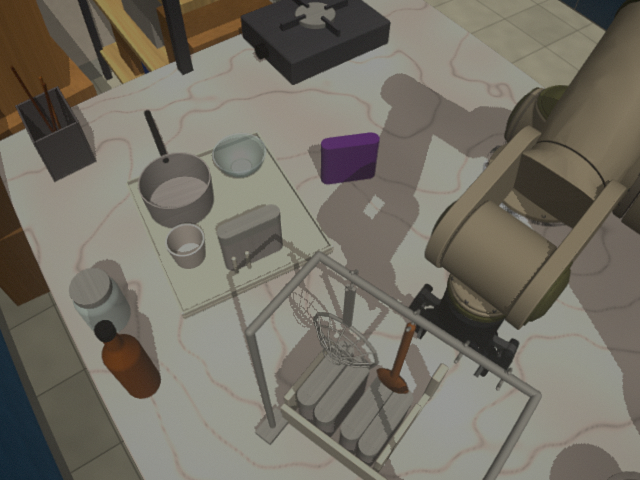

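```bash
python3 - <<'E'
from h import *
s_p=np.array([0.5017,0.2085,0.160])  # commanded
s_p=np.array([0.5026,0.2053,0.1587])
for n in ("scene1","wrist1"):
    d=dict(np.load(n+".npz"))
    if n=="wrist1":
        R=np.array([[-0.957,-0.29,-0.002],[-0.29,0.957,-0.001],[0.002,-0.001,-1.0]]);T=np.eye(4);T[:3,:3]=R;T[:3,3]=s_p
        W=cloud(d,T)
    else: W=cloud(d)
    W=W.reshape(-1,3);px=d["pixels"].reshape(-1,3).max(1)
    S=w2s(W)-w2s(s_p)
    h=W[:,2]-s_p[2]
    m=(abs(S[:,0])<.15)&(abs(S[:,1])<.15)&(h>-0.02)
    for h0 in np.arange(-.02,.36,.02):
        r=m&(h>=h0)&(h<h0+.02)&((px<70) if n=="wrist1" or h0<.15 else True)
        if r.sum()>15: print(n,"h",round(h0,2),"u",np.percentile(S[r,0],[1,99]).round(3),"v",np.percentile(S[r,1],[1,99]).round(3),r.sum())
E
```

```text
scene1 h -0.02 u [0.085 0.087] v [-0.055 -0.025] 52
scene1 h 0.0 u [0.002 0.087] v [-0.074  0.046] 132
scene1 h 0.02 u [0.002 0.086] v [-0.054  0.057] 114
scene1 h 0.04 u [-0.008  0.086] v [-0.048  0.056] 57
scene1 h 0.06 u [-0.01   0.086] v [-0.059  0.075] 393
scene1 h 0.08 u [0.001 0.086] v [-0.068  0.073] 346
scene1 h 0.1 u [-0.01   0.085] v [-0.065  0.07 ] 956
scene1 h 0.12 u [0.006 0.086] v [-0.042  0.038] 247
scene1 h 0.14 u [0.009 0.086] v [-0.042  0.038] 519
scene1 h 0.16 u [0.01  0.086] v [-0.124  0.07 ] 869
scene1 h 0.18 u [0.017 0.115] v [-0.137  0.101] 698
scene1 h 0.2 u [0.024 0.147] v [-0.145  0.109] 3922
scene1 h 0.22 u [-0.085  0.05 ] v [-0.059  0.069] 106
scene1 h 0.24 u [-0.101  0.053] v [-0.06   0.071] 1788
scene1 h 0.26 u [-0.096  0.053] v [-0.066  0.072] 3459
scene1 h 0.28 u [-0.089  0.044] v [-0.06   0.068] 7832
scene1 h 0.3 u [-0.122  0.02 ] v [-0.055  0.069] 4149
scene1 h 0.32 u [-0.139 -0.055] v [-0.046  0.071] 4875
scene1 h 0.34 u [-0.147 -0.103] v [-0.023  0.065] 2562
wrist1 h -0.02 u [0.074 0.098] v [-0.119 -0.037] 212
wrist1 h 0.0 u [-0.01   0.098] v [-0.118  0.049] 735
wrist1 h 0.02 u [-0.011  0.012] v [-0.055  0.056] 4120
wrist1 h 0.04 u [-0.013  0.008] v [-0.067  0.068] 4593
wrist1 h 0.06 u [-0.016  0.012] v [-0.071  0.073] 26181
wrist1 h 0.08 u [-0.019 -0.001] v [-0.066  0.067] 22934
```

Knuckles of the open gripper reach 73 mm off-axis at 60-100 mm above the TCP, so pushing the tin home with the knuckle is possible even with a vertical tool. Now down onto the tab.

```bash
python3 - <<'E'
from h import *
from rig import status
s=status.observe();show(s); p=s2w(-.110,.083)
rel(s,[*p,0.051],197.2)
E
```

```text
t 1.25 p [0.5003 0.2086 0.1598] stand [-0.1104  0.0833] F [-0.3 -0.2 -0. ] w 0.0853 q [ 10.  25.  82.   0.  73. -97.] tilt z [-0.0013  0.     -1.    ]
shift [-0.0006 -0.0003  0.1088] turn -0.006 rows>= 2.2 curyaw -163.14
```

Request:
play_rows(targets="0 0 0.04 -0.006 0; 0 0 0.08 -0.006 0; 0 0 0.109 -0.006 0; 0 0 0.109 -0.006 1; 0 0 0.109 -0.006 1")

```text
time_s: 1.75
position: [0.5, 0.2101, 0.0523]
tool_rot: [[-0.954, -0.299, 0.001], [-0.299, 0.954, 0.0], [-0.001, 0.0, -1.0]]
ft_force: [-0.1, -0.2, 1.4]
grip_width: 0.0588
```

Request:
play_rows(targets="0 0 0 0 1; 0 0 0 0 1; 0 0 0 0 1; 0 0 0 0 1; 0 0 0 0 1")

```text
time_s: 2.25
position: [0.5006, 0.2094, 0.0526]
tool_rot: [[-0.955, -0.298, 0.002], [-0.298, 0.955, 0.0], [-0.002, -0.0, -1.0]]
ft_force: [-1.2, 0.4, 6.1]
grip_width: 0.0133
```

Request:
play_rows(targets="0 0.01 0 0 1; 0 0.02 0 0 1; 0 0.03 0 0 1; 0 0.038 0 0 1; 0 0.038 0 0 1")

```text
time_s: 2.75
position: [0.489, 0.2464, 0.0526]
tool_rot: [[-0.954, -0.299, 0.002], [-0.299, 0.954, 0.001], [-0.002, 0.0, -1.0]]
ft_force: [-1.7, 2.3, 7.0]
grip_width: 0.0135
```

Request:
play_rows(targets="0 0.003 0 0 1; 0 0.006 0 0 1; 0 0.009 0 0 1; 0 0.009 0 0 1; 0 0.009 0 0 1")

```text
time_s: 3.25
position: [0.4874, 0.2515, 0.0525]
tool_rot: [[-0.955, -0.298, 0.003], [-0.298, 0.955, -0.004], [-0.001, -0.005, -1.0]]
ft_force: [2.2, -18.1, 7.2]
grip_width: 0.0136
```

```bash
python3 - <<'E'
from h import *
from rig import status
s=status.observe();show(s)
E
```

```text
t 3.25 p [0.4874 0.2515 0.0525] stand [-0.11    0.1281] F [  2.2 -18.1   7.2] w 0.0136 q [ 15.  33.  89.  -0.  58. -92.] tilt z [ 0.0026 -0.004  -1.    ]
```

Hard stop felt (18 N), fully out. Release and lift.

Request:
play_rows(targets="0 -0.002 0 0 0; 0 -0.002 0 0 0; 0 -0.002 0 0 0; 0 -0.002 0 0 0; 0 -0.002 0 0 0")

```text
time_s: 3.75
position: [0.4866, 0.2524, 0.0513]
tool_rot: [[-0.954, -0.298, -0.0], [-0.298, 0.954, 0.0], [-0.0, 0.0, -1.0]]
ft_force: [0.0, 0.7, 0.6]
grip_width: 0.0846
```

Request:
play_rows(targets="0 0 -0.03 0 0; 0 0 -0.07 0 0; 0 0 -0.11 0 0; 0 0 -0.15 0 0; 0 0 -0.18 0 0")

```text
time_s: 4.25
position: [0.4868, 0.2524, 0.234]
tool_rot: [[-0.954, -0.298, 0.002], [-0.298, 0.954, 0.001], [-0.002, -0.0, -1.0]]
ft_force: [-0.0, -0.1, 0.3]
grip_width: 0.0855
```

```bash
python3 - <<'E'
from h import *
from rig import status
s=status.observe();show(s)
c=np.array([.5955,-.1785]); a=np.radians(-6); x=np.array([np.cos(a),np.sin(a)])
g=c-.035*x; print("grasp",g)
rel(s,[*g,0.23],174)
E
```

```text
t 4.25 p [0.4868 0.2524 0.234 ] stand [-0.1104  0.1292] F [-0.  -0.1  0.3] w 0.0855 q [ 15.  21.  74.   0.  84. -92.] tilt z [ 2.3e-03  7.0e-04 -1.0e+00]
grasp [ 0.56069173 -0.1748415 ]
shift [ 0.0569 -0.4298  0.0038] turn 0.4077 rows>= 8.7 curyaw -162.64
```

Request:
play_rows(targets="0.005 -0.04 0 0.04 0; 0.011 -0.085 0 0.08 0; 0.017 -0.13 0 0.12 0; 0.023 -0.172 0 0.16 0; 0.028 -0.215 0 0.2 0")

```text
time_s: 4.75
position: [0.524, 0.0371, 0.2314]
tool_rot: [[-0.995, -0.101, 0.0], [-0.101, 0.995, 0.0], [-0.0, 0.0, -1.0]]
ft_force: [1.2, 0.3, -0.5]
grip_width: 0.0855
```

```bash
python3 - <<'E'
from h import *
from rig import status
s=status.observe();show(s)
rel(s,[.5607,-.1748,0.23],174)
E
```

```text
t 4.75 p [0.524  0.0371 0.2314] stand [-0.1385 -0.0875] F [ 1.2  0.3 -0.5] w 0.0855 q [  -9.   19.   78.    0.   82. -105.] tilt z [ 0.e+00  1.e-04 -1.e+00]
shift [-0.0151 -0.2145  0.0014] turn 0.2061 rows>= 4.3 curyaw -174.19
```

Request:
play_rows(targets="-0.003 -0.043 0 0.04 0; -0.006 -0.086 0 0.08 0; -0.009 -0.129 0 0.12 0; -0.012 -0.172 0 0.165 0; -0.015 -0.2145 0.001 0.206 0")

```text
time_s: 5.25
position: [0.5611, -0.1749, 0.2304]
tool_rot: [[-0.994, 0.105, 0.0], [0.105, 0.994, 0.0], [-0.0, 0.0, -1.0]]
ft_force: [1.7, -0.0, 0.0]
grip_width: 0.0857
```

Request:
play_rows(targets="0 0 0 0 0; 0 0 0 0 0")

```text
time_s: 5.45
position: [0.5608, -0.1737, 0.2298]
tool_rot: [[-0.995, 0.104, -0.001], [0.104, 0.995, 0.001], [0.001, 0.001, -1.0]]
ft_force: [-0.7, 0.4, 0.1]
grip_width: 0.0854
```

```bash
python3 - <<'E'
from h import *
from rig import status,eyes
s=status.observe();show(s)
d=eyes.get_image("wrist"); cv2.imwrite("pics/wrist2.png",d["pixels"][:,:,::-1])
W=cloud(d,toolT(s)).reshape(-1,3)
m=(abs(W[:,2]-.117)<.005)&(abs(W[:,0]-.595)<.09)&(abs(W[:,1]+.18)<.06)
q=W[m]; c,wh,a=cv2.minAreaRect((q[:,:2]*1000).astype(np.float32)); v=np.linalg.eigh(np.cov(q[:,:2].T))[1][:,1]; v*=np.sign(v[0])
print(np.round(c,1),np.round(wh,1),a,np.degrees(np.arctan2(v[1],v[0])),np.median(q[:,2]),q.min(0),q.max(0))
E
```

```text
t 5.45 p [ 0.5608 -0.1737  0.2298] stand [-0.1656 -0.2997] F [-0.7  0.4  0.1] w 0.0854 q [ -29.   26.   68.    0.   86. -113.] tilt z [-8.e-04  7.e-04 -1.e+00]
[ 595.6 -178.6] [ 30.9 116.4] 83.91067504882812 -5.878309891210389 0.11691569985164735 [ 0.53769273 -0.19752994  0.11209024] [ 0.65359199 -0.15867458  0.11959643]
```

View pics/wrist2.png

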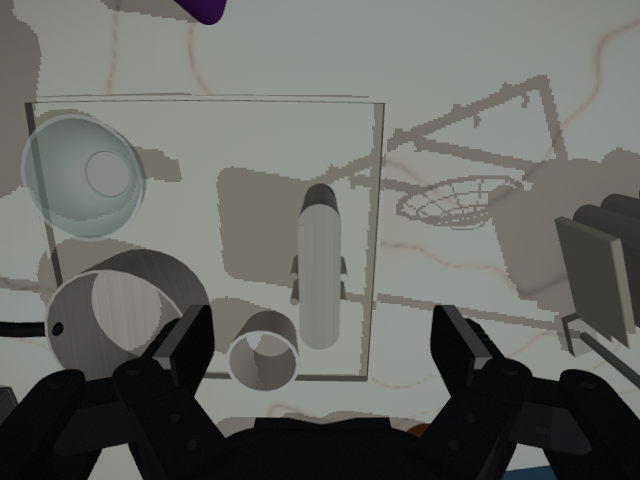

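Wrist view: tin upright at (320,275) between four pegs, centre measured again at (0.5956, -0.1786), matching the first views. Descend and grasp.

Request:
play_rows(targets="0 -0.001 0.045 0 0; 0 -0.001 0.09 0 0; 0 -0.001 0.135 0 0; 0 -0.001 0.172 0 0; 0 -0.001 0.172 0 0", force=50)

```text
time_s: 6.0
position: [0.5587, -0.1716, 0.0545]
tool_rot: [[-0.995, 0.101, -0.008], [0.101, 0.995, 0.004], [0.008, 0.004, -1.0]]
ft_force: [-0.6, 0.1, 0.7]
grip_width: 0.0854
```

Request:
play_rows(targets="0 0 0 0 1; 0 0 0 0 1; 0 0 0 0 1; 0 0 0 0 1; 0 0 0 0 1")

```text
time_s: 6.5
position: [0.5615, -0.1744, 0.0599]
tool_rot: [[-0.995, 0.103, 0.002], [0.103, 0.995, -0.001], [-0.002, -0.001, -1.0]]
ft_force: [-1.5, 0.7, 6.3]
grip_width: 0.0297
```

Request:
play_rows(targets="0 0 -0.01 0 1; 0 0 -0.03 0 1; 0 0 -0.055 0 1; 0 0 -0.08 0 1; 0 0 -0.1 0 1")

```text
time_s: 7.0
position: [0.5609, -0.1743, 0.1605]
tool_rot: [[-0.995, 0.103, 0.001], [0.103, 0.995, -0.001], [-0.001, -0.001, -1.0]]
ft_force: [-0.2, 0.8, -2.2]
grip_width: 0.0296
```

Request:
play_rows(targets="0 0 0 0 1; 0 0 0 0 1")

```text
time_s: 7.2
position: [0.5606, -0.1741, 0.1581]
tool_rot: [[-0.995, 0.103, -0.0], [0.103, 0.995, 0.0], [0.0, 0.0, -1.0]]
ft_force: [-0.2, -0.4, -1.5]
grip_width: 0.0293
```

```bash
python3 - <<'E'
from h import *
from rig import status,eyes
s=status.observe();show(s)
for n in ("wrist","top","scene"):
    d=eyes.get_image(n); cv2.imwrite(f"pics/{n}3.png",d["pixels"][:,:,::-1]); np.savez(n+"3.npz",**d)
    W=cloud(d,toolT(s)).reshape(-1,3)
    loc=(W-s["position"])@s["tool_rot"]
    m=(loc[:,2]<-.035)&(loc[:,2]>-.075)&(abs(loc[:,1])<.02)&(loc[:,0]>-.12)&(loc[:,0]<.05)
    if n!="wrist": m&=(W[:,2]>.1)
    print(n,m.sum(),"tin top local x pct",np.percentile(loc[m,0],[.5,99.5]).round(4) if m.any() else "","y",np.percentile(loc[m,1],[1,50,99]).round(4),"z",np.percentile(loc[m,2],[5,50,95]).round(4))
    t=W[(abs(w2s(W)[:,0])<.06)&(W[:,2]>.08)&(W[:,2]<.09)&(w2s(W)[:,1]>.1)&(w2s(W)[:,1]<.16)]
    if len(t): print(n,"stop plate v",np.percentile(w2s(t)[:,1],[3,50,97]).round(4),len(t))
p=s2w(-.22,.0047); rel(s,[*p,0.2],197.2)
E
```

```text
t 7.2 p [ 0.5606 -0.1741  0.1581] stand [-0.1659 -0.3001] F [-0.2 -0.4 -1.5] w 0.0293 q [ -29.   29.   75.   -0.   76. -113.] tilt z [-3.e-04  1.e-04 -1.e+00]
wrist 15904 tin top local x pct [-0.0053  0.0236] y [-0.0194  0.0005  0.0195] z [-0.0735 -0.0568 -0.039 ]Traceback (most recent call last):
  File "<stdin>", line 10, in <module>
    return _quantile_unchecked(
        a, q, axis, out, overwrite_input, method, keepdims, weights)
    return _ureduce(a,
                    func=_quantile_ureduce_func,
    ...<5 lines>...
                    overwrite_input=overwrite_input,
                    method=method)
    r = func(a, **kwargs)
    result = _quantile(arr,
                       quantiles=q,
    ...<2 lines>...
                       out=out,
                       weights=wgt)
    slices_having_nans = np.isnan(arr[-1, ...])
                                  ~~~^^^^^^^^^
IndexError: index -1 is out of bounds for axis 0 with size 0
```

View pics/wrist3.png

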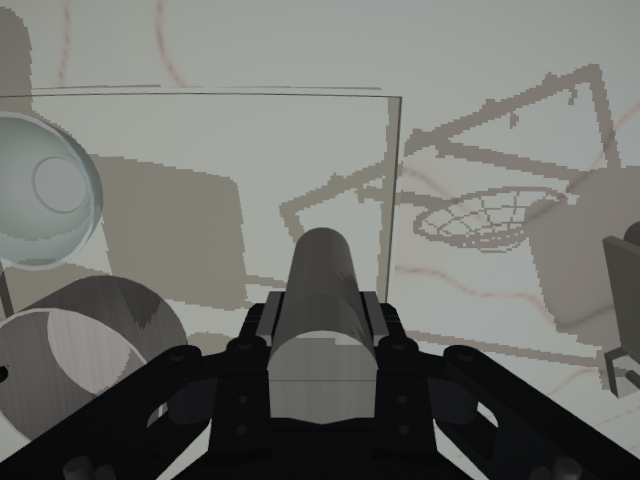

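```bash
python3 - <<'E'
from h import *
from rig import status,eyes
s=status.observe();show(s)
for n in ("top","scene"):
    d=eyes.get_image(n); cv2.imwrite(f"pics/{n}3.png",d["pixels"][:,:,::-1]); np.savez(n+"3.npz",**d)
    W=cloud(d).reshape(-1,3);S=w2s(W)
    t=S[(abs(S[:,0])<.055)&(W[:,2]>.081)&(W[:,2]<.089)&(S[:,1]>.1)&(S[:,1]<.16)]
    if len(t): print(n,"stop plate v",np.percentile(t[:,1],[3,50,97]).round(4),len(t))
p=s2w(-.22,.0047); rel(s,[*p,0.16],197.2)
E
```

```text
t 7.3 p [ 0.5603 -0.1739  0.157 ] stand [-0.1662 -0.2998] F [ 0.2  0.1 -2. ] w 0.0295 q [ -29.   29.   75.   -0.   76. -113.] tilt z [-0.0022  0.0012 -1.    ]
top stop plate v [0.1226 0.1265 0.1332] 263
scene stop plate v [0.1229 0.1277 0.1327] 497
shift [ 0.1691  0.259  -0.0023] turn -0.4035 rows>= 6.2 curyaw 174.08
```

View pics/scene3.png

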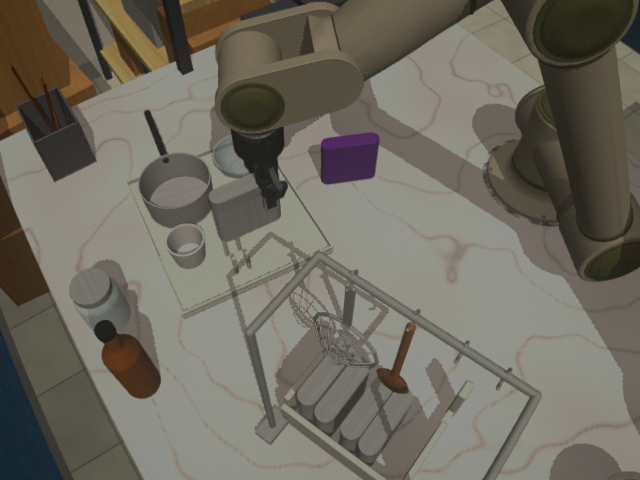

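Request:
play_rows(targets="0.03 0.02 -0.002 -0.04 1; 0.06 0.05 -0.002 -0.1 1; 0.09 0.085 -0.002 -0.16 1; 0.115 0.12 -0.002 -0.22 1; 0.135 0.155 -0.002 -0.28 1")

```text
time_s: 7.9
position: [0.4409, -0.0048, 0.1599]
tool_rot: [[-0.984, -0.178, -0.001], [-0.178, 0.984, 0.0], [0.001, 0.001, -1.0]]
ft_force: [0.6, -0.0, -1.9]
grip_width: 0.0296
```

```bash
python3 - <<'E'
from h import *
from rig import status
s=status.observe();show(s)
p=s2w(-.22,.0047); rel(s,[*p,0.12],197.2)
E
```

```text
t 7.9 p [ 0.4409 -0.0048  0.1599] stand [-0.2302 -0.103 ] F [ 0.6 -0.  -1.9] w 0.0296 q [ -16.   15.   97.    0.   67. -116.] tilt z [-1.3e-03  5.0e-04 -1.0e+00]
shift [0.0029 0.1081 0.0399] turn -0.1217 rows>= 2.3 curyaw -169.78
```

Request:
play_rows(targets="0.001 0.035 0.01 -0.04 1; 0.002 0.07 0.025 -0.08 1; 0.003 0.108 0.04 -0.122 1; 0.003 0.108 0.04 -0.122 1; 0.003 0.108 0.04 -0.122 1")

```text
time_s: 8.4
position: [0.4204, 0.1, 0.1199]
tool_rot: [[-0.955, -0.296, -0.001], [-0.296, 0.955, -0.0], [0.001, 0.0, -1.0]]
ft_force: [0.8, -0.2, -0.7]
grip_width: 0.0294
```

```bash
python3 - <<'E'
from h import *
from rig import status,eyes
s=status.observe();show(s)
p=s2w(-.22,.0047); rel(s,[*p,0.050],197.2)
d=eyes.get_image("top"); cv2.imwrite("pics/top4.png",d["pixels"][:,:,::-1]); 
W=cloud(d).reshape(-1,3);S=w2s(W)
for nm,v0,z0 in (("A",-.048,.118),("B",-.018,.1),("C",.027,.112),("D",.058,.095)):
    r=(abs(W[:,2]-z0)<.004)&(abs(S[:,1]-v0)<.018)&(abs(S[:,0])<.075)
    print(nm,np.percentile(S[r,1],[3,50,97]).round(4))
E
```

```text
t 8.4 p [0.4204 0.1    0.1199] stand [-0.2188  0.0032] F [ 0.8 -0.2 -0.7] w 0.0294 q [  -2.   18.  102.   -0.   60. -110.] tilt z [-1.e-03 -2.e-04 -1.e+00]
shift [0.0011 0.0014 0.0699] turn 0.0 rows>= 1.4 curyaw -162.8
A [-0.0628 -0.0486 -0.034 ]
B [-0.0287 -0.0171 -0.0035]
C [0.0131 0.0272 0.0422]
D [0.0485 0.0606 0.074 ]
```

View pics/top4.png

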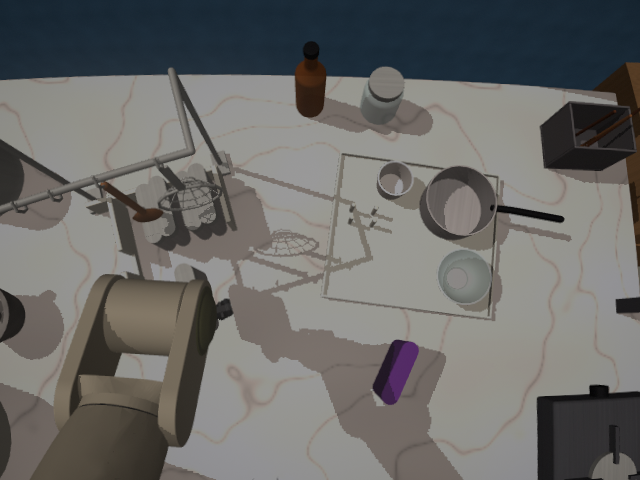

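Request:
play_rows(targets="0.001 0.0014 0.03 0 1; 0.001 0.0014 0.06 0 1; 0.001 0.0014 0.068 0 1; 0.001 0.0014 0.068 0 1; 0.001 0.0014 0.068 0 1", force=60)

```text
time_s: 8.95
position: [0.4202, 0.1002, 0.0533]
tool_rot: [[-0.956, -0.293, 0.002], [-0.293, 0.956, -0.0], [-0.002, -0.001, -1.0]]
ft_force: [-0.5, 0.7, -1.5]
grip_width: 0.03
```

```bash
python3 - <<'E'
from h import *
from rig import status,eyes
s=status.observe();show(s)
p=s2w(-.16,.0047); rel(s,[*p,0.051],197.2)
d=eyes.get_image("wrist"); cv2.imwrite("pics/wrist5.png",d["pixels"][:,:,::-1])
E
```

```text
t 8.95 p [0.4202 0.1002 0.0533] stand [-0.219   0.0035] F [-0.5  0.7 -1.5] w 0.03 q [  -2.   24.  107.   -0.   49. -109.] tilt z [ 1.7e-03 -1.0e-04 -1.0e+00]
shift [-0.059   0.0014  0.0024] turn -0.0025 rows>= 1.2 curyaw -162.94
```

View pics/wrist5.png

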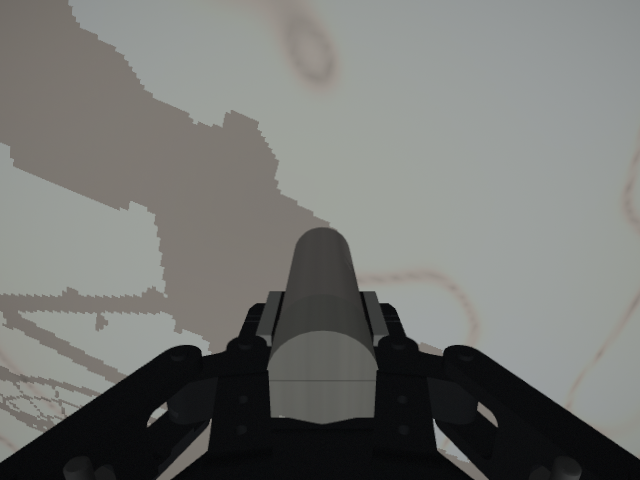

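Request:
play_rows(targets="-0.02 0.001 0.001 0 1; -0.04 0.001 0.001 0 1; -0.059 0.001 0.001 0 1; -0.059 0.001 0.001 0 1; -0.059 0.001 0.001 0 1")

```text
time_s: 9.5
position: [0.4753, 0.119, 0.0519]
tool_rot: [[-0.956, -0.295, 0.001], [-0.295, 0.956, -0.0], [-0.001, -0.0, -1.0]]
ft_force: [-0.3, 0.1, -1.4]
grip_width: 0.0294
```

Request:
play_rows(targets="-0.005 0 0 0 1; -0.01 0 0 0 1; -0.015 0 0 0 1; -0.02 0 0 0 1; -0.025 0 0 0 1")

```text
time_s: 10.0
position: [0.4992, 0.1264, 0.0512]
tool_rot: [[-0.956, -0.294, -0.001], [-0.294, 0.956, -0.0], [0.001, 0.0, -1.0]]
ft_force: [-3.2, -1.1, -1.1]
grip_width: 0.0296
```

```bash
python3 - <<'E'
from h import *
from rig import status,eyes
s=status.observe();show(s)
for n in("top","scene"):
    d=eyes.get_image(n); im=d["pixels"][:,:,::-1]
    im=im[120:300,60:260] if n=="top" else im[240:480,240:560]
    cv2.imwrite(f"pics/{n}6.png",cv2.resize(im,None,fx=2.5,fy=2.5,interpolation=cv2.INTER_CUBIC))
    W=cloud(d).reshape(-1,3);S=w2s(W)
    for nm,v0,z0 in (("A",-.05,.118),("B",-.018,.1),("C",.027,.112),("D",.058,.095)):
        r=(abs(W[:,2]-z0)<.004)&(abs(S[:,1]-v0)<.022)&(abs(S[:,0])<.065)
        print(nm,np.percentile(S[r,1],[3,50,97]).round(4))
E
```

```text
t 10.0 p [0.4992 0.1264 0.0512] stand [-0.1358  0.0052] F [-3.2 -1.1 -1.1] w 0.0296 q [   1.   30.   94.   -0.   55. -106.] tilt z [-1.4e-03 -2.0e-04 -1.0e+00]
A [-0.0634 -0.0493 -0.0347]
B [-0.0299 -0.0185 -0.0049]
C [0.0144 0.028  0.044 ]
D [0.0505 0.0612 0.0742]
A [-0.0641 -0.0493 -0.035 ]
B [-0.0342 -0.0188 -0.0042]
C [0.0141 0.0287 0.0434]
D [0.0447 0.0594 0.0731]
```

View pics/top6.png

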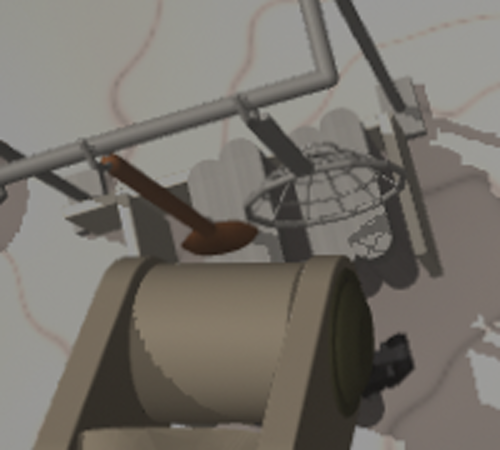

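View pics/scene6.png

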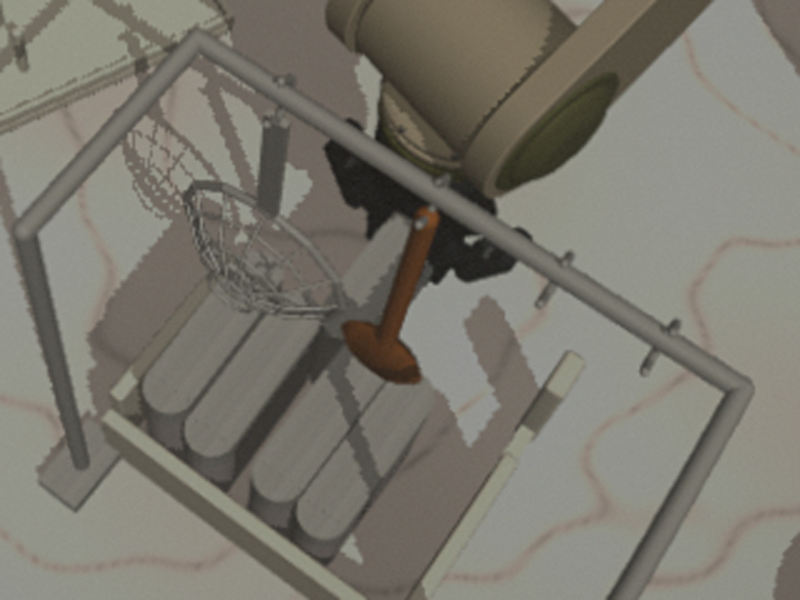

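Request:
play_rows(targets="-0.004 0 0 0 1; -0.008 0 0 0 1; -0.012 0 0 0 1; -0.016 0 0 0 1; -0.02 0 0 0 1")

```text
time_s: 10.6
position: [0.5189, 0.1324, 0.0514]
tool_rot: [[-0.956, -0.294, 0.0], [-0.294, 0.956, 0.0], [-0.0, -0.0, -1.0]]
ft_force: [-1.4, 0.6, -2.3]
grip_width: 0.0294
```

Request:
play_rows(targets="-0.004 0 0 0 1; -0.008 0 0 0 1; -0.012 0 0 0 1; -0.014 0 0 0 1; -0.014 0 0 0 1")

```text
time_s: 11.1
position: [0.5322, 0.1365, 0.0513]
tool_rot: [[-0.956, -0.294, 0.001], [-0.294, 0.956, 0.0], [-0.001, -0.0, -1.0]]
ft_force: [0.2, 0.3, -1.4]
grip_width: 0.0296
```

```bash
python3 - <<'E'
from h import *
from rig import status,eyes
s=status.observe();show(s)
for n in("top","scene"):
    d=eyes.get_image(n); im=d["pixels"][:,:,::-1]
    im=im[120:300,60:260] if n=="top" else im[240:480,240:560]
    cv2.imwrite(f"pics/{n}7.png",cv2.resize(im,None,fx=2.5,fy=2.5,interpolation=cv2.INTER_CUBIC))
    W=cloud(d).reshape(-1,3);S=w2s(W)
    r=(W[:,2]>.22)&(W[:,2]<.6)&(abs(S[:,1])<.1)&(abs(S[:,0]+.1)<.1)&(np.ptp(d["pixels"].reshape(-1,3).astype(int),axis=1)>15)
    print("housing max u",np.percentile(S[r,0],[50,98,99.5]),r.sum())
    for nm,v0,z0 in (("A",-.05,.118),("B",-.02,.1),("C",.034,.112),("D",.064,.095)):
        r=(abs(W[:,2]-z0)<.004)&(abs(S[:,1]-v0)<.024)&(abs(S[:,0])<.065)
        print(nm,np.percentile(S[r,1],[3,50,97]).round(4))
E
```

```text
t 11.1 p [0.5322 0.1365 0.0513] stand [-0.1012  0.005 ] F [ 0.2  0.3 -1.4] w 0.0296 q [   2.   33.   89.    0.   58. -105.] tilt z [ 7.e-04  2.e-04 -1.e+00]
housing max u [-0.12813253 -0.03416918 -0.02989238] 8755
A [-0.0698 -0.0537 -0.0375]
B [-0.0383 -0.0247 -0.0089]
C [0.0156 0.0308 0.0461]
D [0.0522 0.0629 0.075 ]
housing max u [-0.12787381 -0.02692009 -0.02346258] 17430
A [-0.0681 -0.0526 -0.0374]
B [-0.0384 -0.0224 -0.0067]
C [0.0152 0.0313 0.0474]
D [0.047  0.0626 0.0775]
```

View pics/scene7.png

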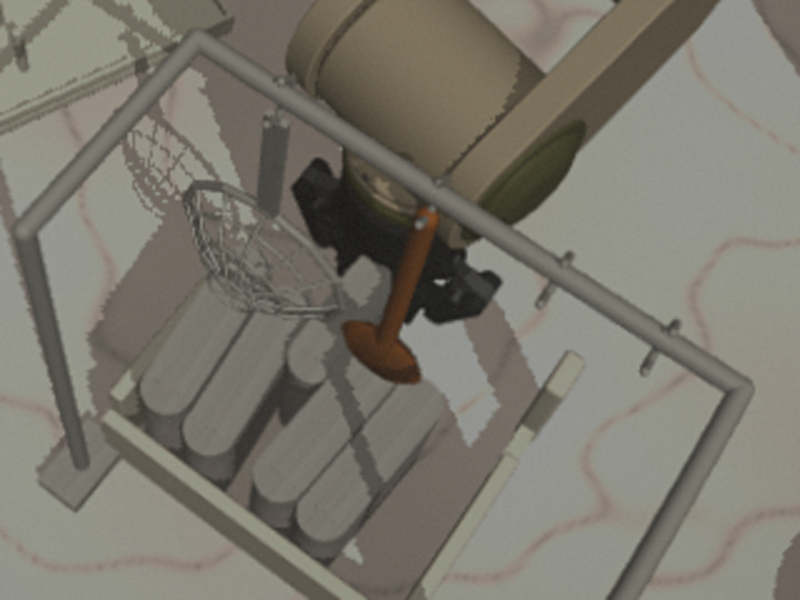

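View pics/top7.png

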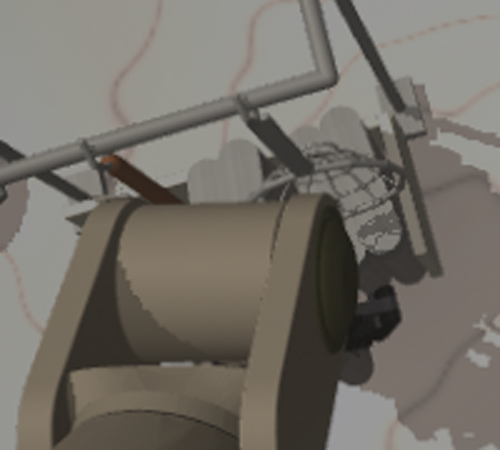

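Tin is about half in, both neighbours spread, all upright. Set it down, release and rise.

Request:
play_rows(targets="0 0 0.0015 0 1; 0 0 0.003 0 1; 0 0 0.004 0 1; 0 0 0.004 0 1; 0 0 0.003 0 1")

```text
time_s: 11.7
position: [0.5318, 0.1363, 0.0484]
tool_rot: [[-0.956, -0.294, 0.0], [-0.294, 0.956, -0.0], [-0.0, -0.0, -1.0]]
ft_force: [0.7, -0.0, -1.5]
grip_width: 0.0294
```

Request:
play_rows(targets="0 0 0 0 0.8; 0 0 0 0 0.5; 0 0 0 0 0; 0 0 0 0 0; 0 0 0 0 0")

```text
time_s: 12.2
position: [0.5319, 0.1364, 0.0484]
tool_rot: [[-0.956, -0.294, 0.0], [-0.294, 0.956, -0.0], [-0.0, -0.0, -1.0]]
ft_force: [-0.8, -0.5, -0.5]
grip_width: 0.0836
```

Request:
play_rows(targets="0.02 0 -0.005 0 0; 0.05 0 -0.01 0 0; 0.09 0 -0.03 0 0; 0.13 0 -0.06 0 0; 0.15 0 -0.1 0 0")

```text
time_s: 12.7
position: [0.3847, 0.0919, 0.1481]
tool_rot: [[-0.956, -0.294, -0.005], [-0.294, 0.956, 0.0], [0.005, 0.002, -1.0]]
ft_force: [0.9, 0.0, 1.0]
grip_width: 0.0856
```

```bash
python3 - <<'E'
from h import *
from rig import status,eyes
s=status.observe();show(s)
d=eyes.get_image("wrist"); cv2.imwrite("pics/wrist8.png",d["pixels"][:,:,::-1])
W=cloud(d,toolT(s)).reshape(-1,3);S=w2s(W)
def tins(W,S,n):
    for nm,v0,z0 in (("T",.003,.105),):
        r=(abs(W[:,2]-z0)<.003)&(abs(S[:,1]-v0)<.03)&(S[:,0]>-.15)&(S[:,0]<-.065)
        if r.sum()>20: print(n,nm,"u min",np.percentile(S[r,0],1).round(4),"v",np.percentile(S[r,1],[2,50,98]).round(4),"z",np.median(W[r,2]).round(4),r.sum())
tins(W,S,"wrist")
for n in("top","scene"):
    d=eyes.get_image(n); W=cloud(d).reshape(-1,3); tins(W,w2s(W),n); cv2.imwrite(f"pics/{n}8.png",d["pixels"][:,:,::-1])
p=s2w(-.25,.003); rel(s,[*p,.12],107.2)
E
```

```text
t 12.7 p [0.3847 0.0919 0.1481] stand [-0.2553  0.006 ] F [0.9 0.  1. ] w 0.0856 q [  -4.   12.  105.   -0.   64. -111.] tilt z [-5.1e-03  2.0e-04 -1.0e+00]
top T u min -0.1244 v [-0.0093  0.0053  0.0198] z 0.1056 526
scene T u min -0.1197 v [-0.0103  0.0019  0.0176] z 0.1042 516
shift [-0.0054 -0.0031  0.0281] turn 1.569 rows>= 10.5 curyaw -162.9
```

View pics/wrist8.png

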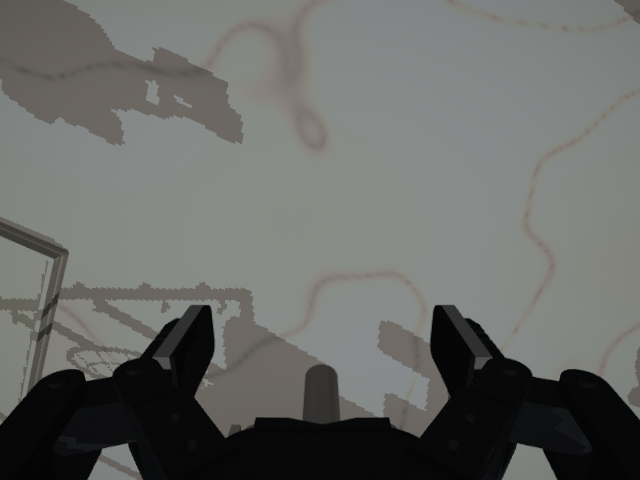

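View pics/scene8.png

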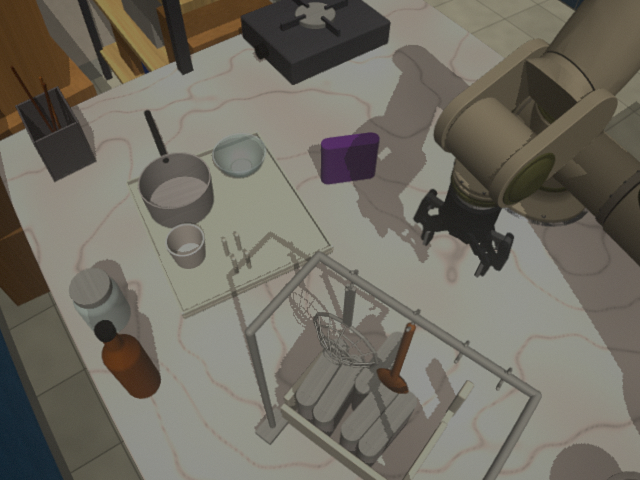

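Request:
play_rows(targets="0 0 0.01 0.14 0; 0 0 0.02 0.28 0; 0 0 0.028 0.42 0; 0 0 0.028 0.56 0; 0 0 0.028 0.7 0")

```text
time_s: 13.35
position: [0.3885, 0.0923, 0.1192]
tool_rot: [[-0.918, 0.396, -0.002], [0.396, 0.918, 0.0], [0.002, -0.001, -1.0]]
ft_force: [0.3, 0.0, 0.3]
grip_width: 0.0858
```

Request:
play_rows(targets="0 0 0 0.14 0; 0 0 0 0.28 0; 0 0 0 0.42 0; 0 0 0 0.56 0; 0 0 0 0.7 0")

```text
time_s: 13.85
position: [0.3886, 0.0923, 0.1194]
tool_rot: [[-0.447, 0.894, -0.002], [0.894, 0.447, 0.0], [0.001, -0.001, -1.0]]
ft_force: [-0.0, -0.1, -0.6]
grip_width: 0.0855
```

```bash
python3 - <<'E'
from h import *
from rig import status
s=status.observe();show(s)
p=s2w(-.225,.0042); rel(s,[*p,.004],107.2)
E
```

```text
t 13.85 p [0.3886 0.0923 0.1194] stand [-0.2515  0.0053] F [-0.  -0.1 -0.6] w 0.0855 q [ -4.  15. 107.   0.  58. -30.] tilt z [-1.5e-03  1.0e-04 -1.0e+00]
shift [-0.0055  0.0261  0.1153] turn 0.1635 rows>= 2.4 curyaw 116.57
```

Request:
play_rows(targets="-0.001 0.005 0.03 0.08 0; -0.003 0.012 0.06 0.1635 0; -0.0055 0.02 0.09 0.1635 0; -0.0055 0.026 0.1155 0.1635 0; -0.0055 0.026 0.1155 0.1635 0")

```text
time_s: 14.35
position: [0.4132, 0.0993, 0.0018]
tool_rot: [[-0.301, 0.953, -0.006], [0.953, 0.301, 0.0], [0.002, -0.006, -1.0]]
ft_force: [-0.8, -0.1, 0.2]
grip_width: 0.0856
```

```bash
python3 - <<'E'
from h import *
from rig import status,eyes
s=status.observe();show(s)
d=eyes.get_image("wrist"); cv2.imwrite("pics/wrist9.png",d["pixels"][:,:,::-1])
W=cloud(d,toolT(s)).reshape(-1,3);S=w2s(W)
# tin near end: points below top
r=(W[:,2]>.02)&(W[:,2]<.1)&(abs(S[:,1])<.02)&(S[:,0]>-.135)&(S[:,0]<-.08); print(r.sum(), np.percentile(S[r,0],[1,5,50]) if r.any() else "")
# knuckle profile
loc=(W-s["position"])@s["tool_rot"]; dark=d["pixels"].reshape(-1,3).max(1)<70
for h in np.arange(0,.12,.01):
    r=dark&(-loc[:,2]>h)&(-loc[:,2]<h+.01)&(abs(loc[:,0])<.03)&(abs(loc[:,1])<.09)
    if r.sum()>10: print(round(h,2),np.percentile(loc[r,1],[.5,99.5]).round(4),np.percentile(loc[r,0],[1,99]).round(4))
p=s2w(-.225,.0042); rel(s,[*p,.004],107.2)
E
```

```text
t 14.35 p [0.4132 0.0993 0.0018] stand [-0.226   0.0047] F [-0.8 -0.1  0.2] w 0.0856 q [ -3.  30. 111.   0.  40. -20.] tilt z [-6.3e-03  3.0e-04 -1.0e+00]
4145 [-0.12550695 -0.12504925 -0.12335283]
0.01 [-0.0503  0.0501] [-0.0095  0.0119]
0.02 [-0.0549  0.057 ] [-0.0099  0.0122]
0.03 [-0.0548  0.0571] [-0.0098  0.0123]
0.04 [-0.0548  0.0568] [-0.0073  0.0124]
0.05 [-0.0689  0.0712] [0.0034 0.0147]
0.06 [-0.0718  0.0742] [-0.0103  0.0144]
0.07 [-0.0713  0.0734] [-0.009   0.0183]
0.08 [-0.0679  0.0689] [0.0026 0.0186]
0.09 [-0.0612  0.0622] [0.0108 0.0212]
shift [-0.0005  0.0009 -0.0022] turn 0.006 rows>= 0.0 curyaw 107.54
```

View pics/wrist9.png

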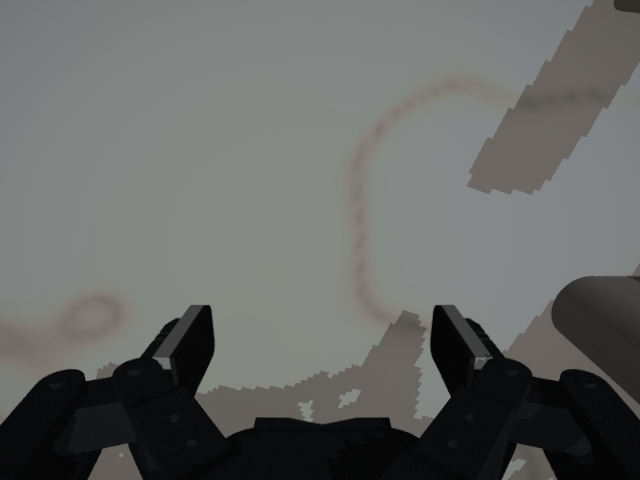

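Request:
play_rows(targets="0 0.012 -0.001 0 0; 0 0.024 -0.001 0 0; 0 0.031 -0.001 0 0; 0 0.037 -0.001 0 0; 0 0.043 -0.001 0 0")

```text
time_s: 14.9
position: [0.4547, 0.1121, 0.0063]
tool_rot: [[-0.301, 0.954, -0.001], [0.954, 0.301, -0.0], [0.0, -0.001, -1.0]]
ft_force: [-4.2, -0.9, 3.1]
grip_width: 0.0851
```

```bash
cat > chk.py <<'E'
from h import *
from rig import status,eyes
import sys
tag=sys.argv[1]
s=status.observe();show(s)
d=eyes.get_image("wrist"); cv2.imwrite(f"pics/wrist{tag}.png",d["pixels"][:,:,::-1])
W=cloud(d,toolT(s)).reshape(-1,3);S=w2s(W)
bright=d["pixels"].reshape(-1,3).max(1)>0
r=(W[:,2]>.03)&(W[:,2]<.1)&(abs(S[:,1])<.014)&(S[:,0]>-.135)&(S[:,0]<-.04); print("wrist near end",r.sum(), np.percentile(S[r,0],[1,5,50]).round(4) if r.any() else "")
for n in("top","scene"):
    d=eyes.get_image(n); im=d["pixels"][:,:,::-1]
    im=im[120:300,60:260] if n=="top" else im[240:480,240:560]
    cv2.imwrite(f"pics/{n}{tag}.png",cv2.resize(im,None,fx=2.5,fy=2.5,interpolation=cv2.INTER_CUBIC))
    W=cloud(d).reshape(-1,3);S=w2s(W)
    for nm,v0,z0 in (("A",-.056,.118),("B",-.026,.1),("T",.004,.105),("C",.036,.112),("D",.066,.095)):
        r=(abs(W[:,2]-z0)<.0025)&(abs(S[:,1]-v0)<.022)&(abs(S[:,0])<.13)
        if r.sum()<10: continue
        print(n,nm,"v",np.percentile(S[r,1],[3,50,97]).round(4),"u",np.percentile(S[r,0],[1,99]).round(4),r.sum())
    t=S[(abs(S[:,0])<.055)&(W[:,2]>.081)&(W[:,2]<.089)&(S[:,1]>.07)&(S[:,1]<.16)]
    if len(t)>20: print(n,"stop v",np.percentile(t[:,1],[3,50,97]).round(4),len(t))
E
python3 chk.py 10
```

```text
t 14.9 p [0.4547 0.1121 0.0063] stand [-0.1825  0.0046] F [-4.2 -0.9  3.1] w 0.0851 q [ -1.  32. 104.  -0.  44. -18.] tilt z [-7.e-04 -1.e-04 -1.e+00]
wrist near end 7990 [-0.1327 -0.1291 -0.1198]
top A v [-0.0698 -0.0539 -0.0379] u [-0.0555  0.056 ] 697
top B v [-0.0374 -0.0226 -0.0084] u [-0.0955  0.0567] 545
top T v [-0.0098  0.0061  0.0209] u [-0.1055  0.0287] 891
top C v [0.0183 0.0352 0.0515] u [-0.0547  0.0558] 721
top D v [0.0552 0.0679 0.0823] u [-0.0552  0.0568] 517
top stop v [0.1225 0.1264 0.133 ] 261
scene A v [-0.0685 -0.0528 -0.0374] u [-0.0529  0.0578] 1143
scene B v [-0.0386 -0.0224 -0.0065] u [-0.0843  0.0576] 1275
scene T v [-0.0088  0.0041  0.0185] u [-0.1063  0.0088] 1074
scene C v [0.0186 0.0338 0.0501] u [-0.0355  0.0576] 1286
scene D v [0.0492 0.0647 0.0805] u [-0.0526  0.0565] 1349
scene stop v [0.0796 0.1274 0.1327] 532
```

View pics/scene10.png

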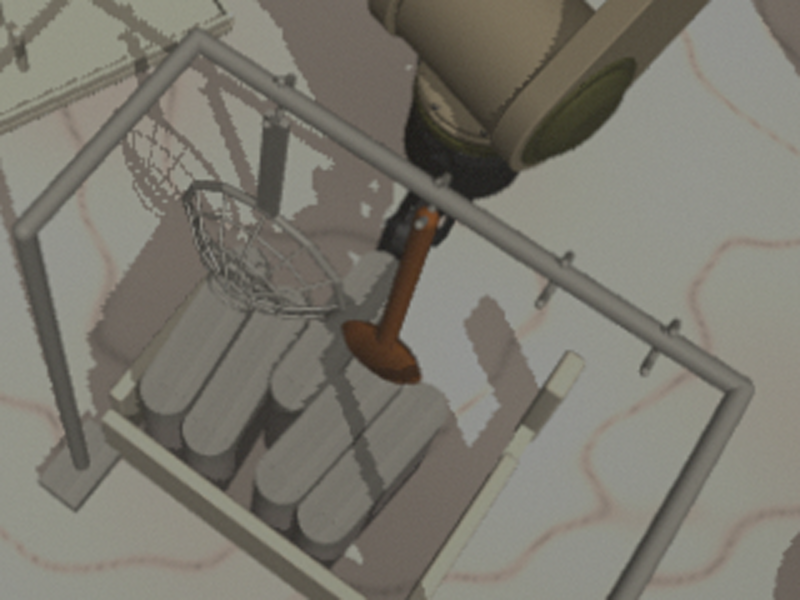

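Request:
play_rows(targets="0 0.005 0 0 0; 0 0.01 0 0 0; 0 0.015 0 0 0; 0 0.02 0 0 0; 0 0.025 0 0 0")

```text
time_s: 15.55
position: [0.4783, 0.1195, 0.0059]
tool_rot: [[-0.301, 0.954, -0.002], [0.954, 0.301, -0.0], [0.0, -0.002, -1.0]]
ft_force: [-5.6, -1.5, 5.0]
grip_width: 0.0854
```

Request:
play_rows(targets="0 0.004 0 0 0; 0 0.008 0 0 0; 0 0.012 0 0 0; 0 0.016 0 0 0; 0 0.018 0 0 0")

```text
time_s: 16.05
position: [0.4958, 0.125, 0.0059]
tool_rot: [[-0.301, 0.954, -0.001], [0.954, 0.301, -0.0], [0.0, -0.001, -1.0]]
ft_force: [-5.9, -2.1, 4.2]
grip_width: 0.0855
```

```bash
python3 chk.py 11
```

```text
t 16.05 p [0.4958 0.125  0.0059] stand [-0.1394  0.0048] F [-5.9 -2.1  4.2] w 0.0855 q [  1.  34.  97.  -0.  49. -17.] tilt z [-1.e-03 -1.e-04 -1.e+00]
wrist near end 9782 [-0.1006 -0.096  -0.0786]
top A v [-0.07   -0.0539 -0.038 ] u [-0.0559  0.0558] 692
top B v [-0.0375 -0.0232 -0.0083] u [-0.0555  0.057 ] 546
top T v [-0.0121  0.0087  0.0234] u [-0.0588  0.0482] 682
top C v [0.0266 0.0417 0.0558] u [-0.0491  0.0562] 596
top D v [0.0619 0.0744 0.0867] u [-0.0367  0.0574] 353
top stop v [0.1233 0.1274 0.1333] 186
scene A v [-0.0687 -0.0531 -0.0377] u [-0.0529  0.0575] 1127
scene B v [-0.0393 -0.0224 -0.0072] u [-0.0534  0.0576] 1277
scene T v [-0.0066  0.0074  0.022 ] u [-0.0719  0.0498] 1256
scene C v [0.026  0.0412 0.0564] u [-0.0363  0.0576] 1250
scene D v [0.0571 0.0724 0.0864] u [-0.0534  0.0567] 1358
scene stop v [0.0894 0.1275 0.1326] 530
```

View pics/scene11.png

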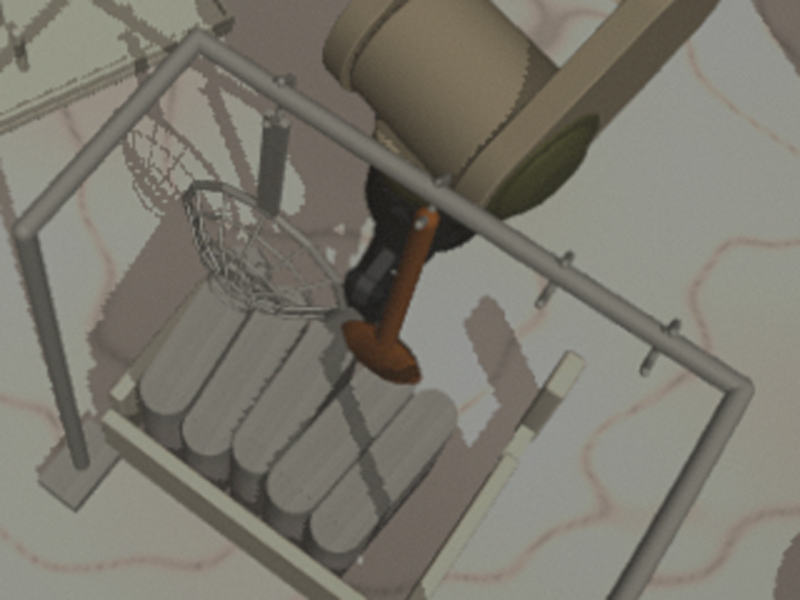

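Request:
play_rows(targets="0 0.002 0 0 0; 0 0.004 0 0 0; 0 0.006 0 0 0; 0 0.007 0 0 0; 0 0.007 0 0 0")

```text
time_s: 16.7
position: [0.5029, 0.1271, 0.0058]
tool_rot: [[-0.301, 0.954, 0.0], [0.954, 0.301, 0.0], [-0.0, 0.0, -1.0]]
ft_force: [-2.9, 0.0, 1.9]
grip_width: 0.0856
```

Request:
play_rows(targets="0 0.001 0 0 0; 0 0.002 0 0 0; 0 0.002 0 0 0")

```text
time_s: 17.0
position: [0.5037, 0.1275, 0.0058]
tool_rot: [[-0.301, 0.954, -0.002], [0.954, 0.301, -0.0], [0.0, -0.002, -1.0]]
ft_force: [-8.9, -4.3, 6.0]
grip_width: 0.085
```

```bash
python3 chk.py 12
```

```text
t 17.0 p [0.5037 0.1275 0.0058] stand [-0.1312  0.0049] F [-8.9 -4.3  6. ] w 0.085 q [  1.  35.  96.  -0.  49. -16.] tilt z [-2.2e-03 -4.0e-04 -1.0e+00]
wrist near end 9719 [-0.0922 -0.0877 -0.0703]
top A v [-0.0698 -0.0538 -0.0379] u [-0.0556  0.0561] 692
top B v [-0.038  -0.0231 -0.0085] u [-0.0526  0.0564] 530
top T v [-0.0114  0.0096  0.024 ] u [-0.0499  0.0547] 653
top C v [0.0273 0.0418 0.0567] u [-0.0403  0.0565] 555
top D v [0.0627 0.074  0.0868] u [-0.027   0.0564] 287
top stop v [0.1231 0.1273 0.1331] 158
scene A v [-0.0687 -0.0529 -0.0375] u [-0.0527  0.0576] 1148
scene B v [-0.0389 -0.0227 -0.0076] u [-0.0544  0.058 ] 1256
scene T v [-0.0065  0.0078  0.0224] u [-0.0588  0.0569] 1301
scene C v [0.0272 0.0422 0.0566] u [-0.0366  0.0575] 1238
scene D v [0.0583 0.073  0.0866] u [-0.0536  0.0569] 1343
scene stop v [0.0901 0.1274 0.1327] 527
```

View pics/scene12.png

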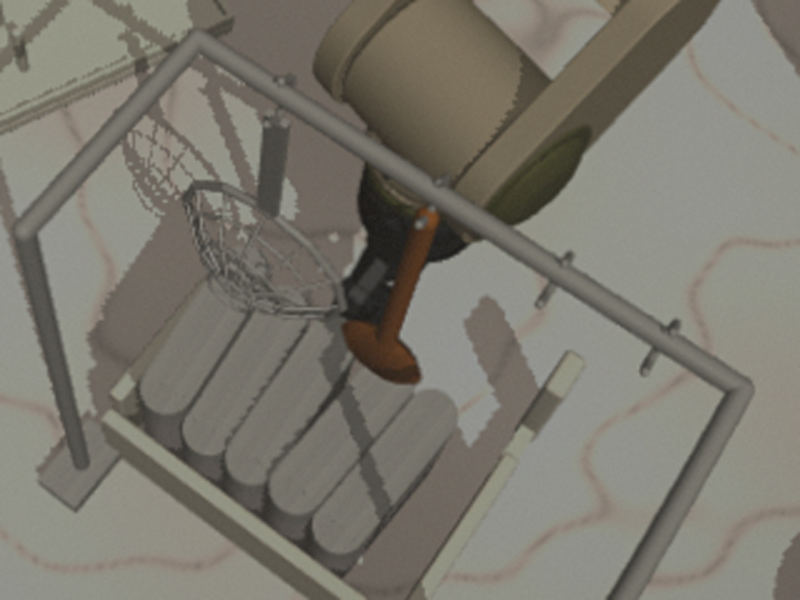

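Request:
play_rows(targets="0 0.001 0 0 0; 0 0.002 0 0 0; 0 0.002 0 0 0")

```text
time_s: 17.45
position: [0.5038, 0.1276, 0.0059]
tool_rot: [[-0.301, 0.954, -0.006], [0.954, 0.301, -0.001], [0.001, -0.006, -1.0]]
ft_force: [-19.7, -8.9, 13.6]
grip_width: 0.0855
```

Home: the tin stopped moving at 21 N, and its far end is level with the others. Retreat and turn back for the stop.

Request:
play_rows(targets="0 -0.01 0 0 0; 0 -0.03 0 0 0; 0 -0.06 0 0 0; 0 -0.08 -0.03 0 0; 0 -0.08 -0.07 0 0")

```text
time_s: 17.95
position: [0.4274, 0.1039, 0.0753]
tool_rot: [[-0.301, 0.954, -0.006], [0.954, 0.301, 0.0], [0.002, -0.005, -1.0]]
ft_force: [0.4, 0.1, -0.1]
grip_width: 0.0855
```

Request:
play_rows(targets="0 0 -0.035 -0.14 0; 0 0 -0.07 -0.28 0; 0 0 -0.09 -0.42 0; 0 0 -0.09 -0.56 0; 0 0 -0.09 -0.7 0")

```text
time_s: 18.45
position: [0.431, 0.1043, 0.1666]
tool_rot: [[-0.848, 0.53, 0.003], [0.53, 0.848, 0.0], [-0.003, 0.002, -1.0]]
ft_force: [-0.7, 0.2, -0.8]
grip_width: 0.0855
```

Request:
play_rows(targets="0 0 0 -0.14 0; 0 0 0 -0.28 0; 0 0 0 -0.42 0; 0 0 0 -0.56 0; 0 0 0 -0.7 0")

```text
time_s: 18.95
position: [0.4307, 0.1042, 0.1658]
tool_rot: [[-0.99, -0.14, 0.001], [-0.14, 0.99, 0.0], [-0.001, 0.0, -1.0]]
ft_force: [-0.4, 1.0, -0.3]
grip_width: 0.0854
```

```bash
python3 chk.py 13; python3 - <<'E'
from h import *
from rig import status
s=status.observe()
p=s2w(-.110,.128); rel(s,[*p,.16],197.2)
E
```

```text
t 18.95 p [0.4307 0.1042 0.1658] stand [-0.2077  0.0042] F [-0.4  1.  -0.3] w 0.0854 q [  -2.   15.   97.    0.   68. -100.] tilt z [ 1.3e-03  2.0e-04 -1.0e+00]
wrist near end 723 [-0.0571 -0.0566 -0.055 ]
top A v [-0.0701 -0.054  -0.0381] u [-0.0556  0.0562] 696
top B v [-0.0374 -0.0224 -0.0086] u [-0.0549  0.0572] 544
top T v [-0.0089  0.0099  0.0235] u [-0.0554  0.054 ] 666
top C v [0.0282 0.0433 0.0565] u [-0.0552  0.0566] 669
top D v [0.0631 0.0755 0.0873] u [-0.0565  0.0571] 464
top stop v [0.1226 0.1268 0.1333] 254
scene A v [-0.0686 -0.0529 -0.0374] u [-0.0531  0.058 ] 1150
scene B v [-0.0393 -0.0225 -0.0076] u [-0.0527  0.0579] 1256
scene T v [-0.0063  0.0076  0.0222] u [-0.0498  0.0567] 1310
scene C v [0.0274 0.0425 0.0566] u [-0.0361  0.0578] 1227
scene D v [0.0581 0.0732 0.0867] u [-0.0538  0.0563] 1340
scene stop v [0.088  0.1274 0.1326] 530
shift [-0.0758  0.1384  0.0059] turn -0.168 rows>= 3.2 curyaw -172.43
```

View pics/scene13.png

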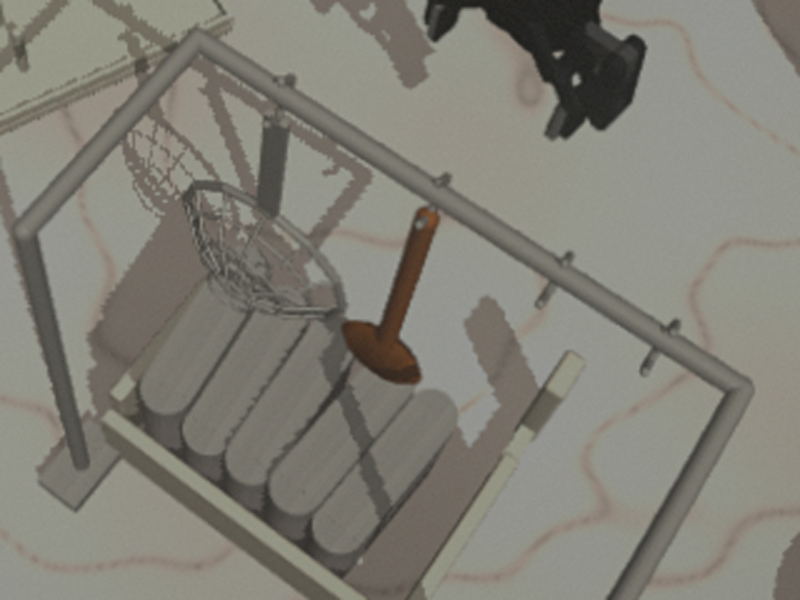

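View pics/top13.png

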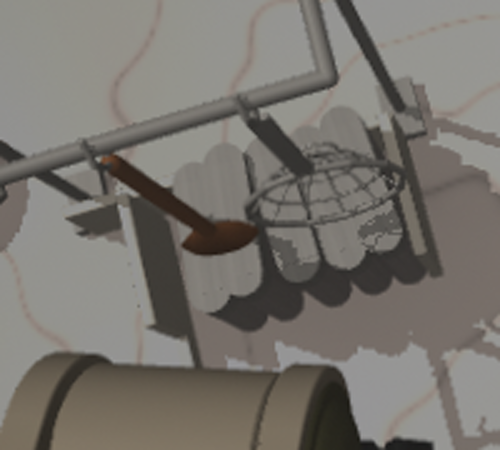

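All five are upright and flush, with near ends at about -57 mm. Next, the tab.

Request:
play_rows(targets="-0.015 0.035 0 -0.05 0; -0.035 0.07 0.002 -0.1 0; -0.055 0.105 0.004 -0.15 0; -0.0758 0.1384 0.006 -0.168 0; -0.0758 0.1384 0.006 -0.168 0", force=40)

```text
time_s: 19.6
position: [0.4878, 0.2549, 0.1591]
tool_rot: [[-0.954, -0.298, 0.001], [-0.298, 0.954, 0.001], [-0.001, 0.001, -1.0]]
ft_force: [0.3, -0.9, -0.0]
grip_width: 0.0855
```

Request:
play_rows(targets="0 0 0 0 0; 0 0 0 0 0")

```text
time_s: 19.8
position: [0.4865, 0.2509, 0.1598]
tool_rot: [[-0.955, -0.296, -0.0], [-0.296, 0.955, -0.0], [0.0, -0.0, -1.0]]
ft_force: [0.3, -0.4, -0.1]
grip_width: 0.0854
```

```bash
python3 - <<'E'
from h import *
from rig import status,eyes
s=status.observe();show(s)
p=s2w(-.110,.1275); rel(s,[*p,.053],197.2)
d=eyes.get_image("wrist");W=cloud(d,toolT(s)).reshape(-1,3);S=w2s(W)
r=(abs(W[:,2]-.097)<.006)&(abs(S[:,0]+.11)<.03)&(abs(S[:,1]-.128)<.03)
c,wh,a=cv2.minAreaRect((S[r]*1000).astype(np.float32)); print("  tab",np.round(c,1),np.round(wh,1),round(a,1))
E
```

```text
t 19.8 p [0.4865 0.2509 0.1598] stand [-0.1111  0.1278] F [ 0.3 -0.4 -0.1] w 0.0854 q [ 15.  25.  82.  -0.  73. -92.] tilt z [-4.e-04 -3.e-04 -1.e+00]
shift [-0.0012 -0.0003  0.1068] turn 0.0007 rows>= 2.1 curyaw -162.76
  tab [-109.7  128.3] [29.7 13.5] 0.3
```

Request:
play_rows(targets="0 0 0.04 0 0; 0 0 0.08 0 0; 0 0 0.107 0 0; 0 0 0.107 0 1; 0 0 0.107 0 1")

```text
time_s: 20.35
position: [0.4872, 0.2511, 0.0538]
tool_rot: [[-0.955, -0.297, 0.001], [-0.297, 0.955, 0.0], [-0.001, -0.0, -1.0]]
ft_force: [-0.8, -0.5, -0.1]
grip_width: 0.059
```

Request:
play_rows(targets="0 0 0 0 1; 0 0 0 0 1; 0 0 0 0 1; 0 0 0 0 1; 0 0 0 0 1")

```text
time_s: 20.85
position: [0.4873, 0.2514, 0.054]
tool_rot: [[-0.954, -0.299, 0.002], [-0.299, 0.954, -0.0], [-0.002, -0.001, -1.0]]
ft_force: [-0.7, -2.7, 6.8]
grip_width: 0.0135
```

Request:
play_rows(targets="0 -0.006 0 0 1; 0 -0.012 0 0 1; 0 -0.018 0 0 1; 0 -0.024 0 0 1; 0 -0.03 0 0 1")

```text
time_s: 21.35
position: [0.496, 0.2233, 0.054]
tool_rot: [[-0.954, -0.299, 0.002], [-0.299, 0.954, 0.001], [-0.002, 0.001, -1.0]]
ft_force: [-2.3, 2.8, 4.4]
grip_width: 0.0136
```

```bash
python3 chk.py 14
```

```text
t 21.35 p [0.496  0.2233 0.054 ] stand [-0.1101  0.0986] F [-2.3  2.8  4.4] w 0.0136 q [ 12.  32.  90.   0.  58. -96.] tilt z [ 0.0018  0.0011 -1.    ]
wrist near end 85 [-0.056  -0.0554 -0.0484]
top A v [-0.0702 -0.0541 -0.0379] u [-0.0549  0.0556] 695
top B v [-0.0376 -0.0226 -0.0082] u [-0.0547  0.057 ] 557
top T v [-0.0081  0.0096  0.0238] u [-0.0554  0.0542] 671
top C v [0.0277 0.043  0.0566] u [-0.0554  0.0563] 661
top D v [0.0634 0.0754 0.0871] u [-0.0569  0.0568] 478
top stop v [0.0931 0.0966 0.1025] 111
scene A v [-0.0685 -0.0528 -0.0375] u [-0.053   0.0582] 1156
scene B v [-0.0393 -0.0228 -0.0076] u [-0.0531  0.058 ] 1249
scene T v [-0.0065  0.0078  0.0223] u [-0.048   0.0568] 1258
scene C v [0.0272 0.0421 0.0567] u [-0.0361  0.0577] 1233
scene D v [0.0581 0.0729 0.0867] u [-0.0677  0.0569] 1373
scene stop v [0.0894 0.0975 0.1026] 528
```

Request:
play_rows(targets="0 -0.003 0 0 1; 0 -0.006 0 0 1; 0 -0.009 0 0 1; 0 -0.012 0 0 1; 0 -0.014 0 0 1")

```text
time_s: 22.0
position: [0.5, 0.2104, 0.054]
tool_rot: [[-0.954, -0.299, 0.002], [-0.299, 0.954, 0.002], [-0.002, 0.001, -1.0]]
ft_force: [-3.0, 5.4, 5.8]
grip_width: 0.0137
```

Request:
play_rows(targets="0 -0.001 0 0 1; 0 -0.002 0 0 1; 0 -0.002 0 0 1")

```text
time_s: 22.3
position: [0.5007, 0.2085, 0.0541]
tool_rot: [[-0.954, -0.299, 0.002], [-0.299, 0.954, 0.002], [-0.002, 0.001, -1.0]]
ft_force: [-3.3, 4.1, 6.3]
grip_width: 0.0136
```

```bash
python3 chk.py 15
```

```text
t 22.3 p [0.5007 0.2085 0.0541] stand [-0.1101  0.0831] F [-3.3  4.1  6.3] w 0.0136 q [ 10.  32.  90.   0.  58. -97.] tilt z [ 0.0017  0.0016 -1.    ]
wrist near end 34 [-0.0542 -0.054  -0.0532]
top A v [-0.0715 -0.0576 -0.0423] u [-0.0558  0.0556] 716
top B v [-0.038  -0.0252 -0.0123] u [-0.0568  0.0556] 559
top T v [-0.0129  0.0048  0.0184] u [-0.0563  0.0493] 618
top C v [0.0188 0.0337 0.0493] u [-0.1125  0.0563] 749
top D v [0.0539 0.0647 0.0777] u [-0.1223  0.057 ] 511
top stop v [0.082  0.085  0.0881] 30
scene A v [-0.072  -0.0572 -0.0427] u [-0.0531  0.0574] 1125
scene B v [-0.0419 -0.0269 -0.0105] u [-0.0537  0.0568] 1227
scene T v [-0.0112  0.0021  0.0154] u [-0.0515  0.0571] 1219
scene C v [0.0182 0.0332 0.0479] u [-0.0995  0.0578] 1326
scene D v [0.049  0.0642 0.0816] u [-0.1077  0.0565] 1429
scene stop v [0.0778 0.0828 0.0875] 508
```

Nearly tight; small steps until the force rises.

Request:
play_rows(targets="0 -0.001 0 0 1; 0 -0.002 0 0 1; 0 -0.002 0 0 1")

```text
time_s: 22.75
position: [0.501, 0.2075, 0.0541]
tool_rot: [[-0.954, -0.299, 0.001], [-0.299, 0.954, 0.003], [-0.002, 0.002, -1.0]]
ft_force: [-2.6, 10.0, 5.5]
grip_width: 0.0133
```

Request:
play_rows(targets="0 -0.001 0 0 1; 0 -0.0015 0 0 1; 0 -0.0015 0 0 1")

```text
time_s: 23.05
position: [0.501, 0.2074, 0.0541]
tool_rot: [[-0.954, -0.299, 0.001], [-0.299, 0.954, 0.005], [-0.003, 0.005, -1.0]]
ft_force: [-5.7, 19.1, 6.5]
grip_width: 0.0136
```

Request:
play_rows(targets="0 0.001 0 0 1; 0 0.002 0 0 1; 0 0.002 0 0 0.8; 0 0.002 0 0 0.5; 0 0.002 0 0 0")

```text
time_s: 23.55
position: [0.501, 0.206, 0.0528]
tool_rot: [[-0.954, -0.298, 0.0], [-0.298, 0.954, -0.0], [0.0, -0.0, -1.0]]
ft_force: [0.4, -0.4, -0.3]
grip_width: 0.0456
```

Request:
play_rows(targets="0 0 0 0 0; 0 0 0 0 0; 0 0 0 0 0; 0 0 0 0 0")

```text
time_s: 23.95
position: [0.5009, 0.2062, 0.0528]
tool_rot: [[-0.954, -0.298, -0.0], [-0.298, 0.954, -0.0], [0.0, 0.0, -1.0]]
ft_force: [0.1, -0.2, -1.0]
grip_width: 0.0853
```

Request:
play_rows(targets="0 0 -0.03 0 0; 0 0 -0.06 0 0; 0.02 0 -0.09 0 0; 0.06 0 -0.12 0 0; 0.1 0 -0.15 0 0")

```text
time_s: 24.45
position: [0.4043, 0.176, 0.2036]
tool_rot: [[-0.954, -0.299, -0.0], [-0.299, 0.954, -0.0], [0.0, -0.0, -1.0]]
ft_force: [-0.8, 0.7, 1.2]
grip_width: 0.0854
```

Request:
play_rows(targets="0.02 0.02 0 0 0; 0.04 0.05 0 0 0; 0.04 0.08 0 0 0; 0.04 0.1 0 0 0; 0.04 0.1 0 0 0")

```text
time_s: 24.95
position: [0.3367, 0.2612, 0.2029]
tool_rot: [[-0.954, -0.301, 0.0], [-0.301, 0.954, 0.0], [-0.0, 0.0, -1.0]]
ft_force: [-0.8, -2.1, -0.4]
grip_width: 0.0855
```

```bash
python3 chk.py 16; python3 - <<'E'
from h import *
from rig import eyes
d=eyes.get_image("top");W=cloud(d).reshape(-1,3);S=w2s(W);cv2.imwrite("pics/topF.png",d["pixels"][:,:,::-1])
r=(abs(W[:,2]-.097)<.004)&(abs(S[:,0]+.11)<.025)&(abs(S[:,1]-.085)<.02)
c,wh,a=cv2.minAreaRect((S[r]*1000).astype(np.float32)); print("  tab",np.round(c,1),np.round(wh,1))
E
```

```text
t 24.95 p [0.3367 0.2612 0.2029] stand [-0.2512  0.182 ] F [-0.8 -2.1 -0.4] w 0.0855 q [ 22.  11.  95.   0.  74. -86.] tilt z [ 2.e-04  4.e-04 -1.e+00]
wrist near end 207 [-0.0582 -0.0577 -0.0557]
top A v [-0.072  -0.0582 -0.043 ] u [-0.056   0.0552] 703
top B v [-0.0386 -0.0258 -0.0128] u [-0.0567  0.0542] 560
top T v [-0.0134  0.0042  0.0171] u [-0.0569  0.05  ] 593
top C v [0.0178 0.032  0.047 ] u [-0.0551  0.0558] 738
top D v [0.0534 0.0657 0.0825] u [-0.122   0.0571] 595
top stop v [0.0791 0.0838 0.0882] 98
scene A v [-0.0727 -0.0581 -0.0434] u [-0.0535  0.0574] 1117
scene B v [-0.0425 -0.0278 -0.012 ] u [-0.0536  0.0565] 1212
scene T v [-0.0124  0.0011  0.0143] u [-0.052   0.0568] 1250
scene C v [0.0169 0.0318 0.0463] u [-0.0352  0.058 ] 1277
scene D v [0.0479 0.0636 0.0841] u [-0.1196  0.0565] 1460
scene stop v [0.0767 0.0816 0.0863] 518
  tab [-109.    81.6] [30.2 13.6]
```

View pics/scene16.png

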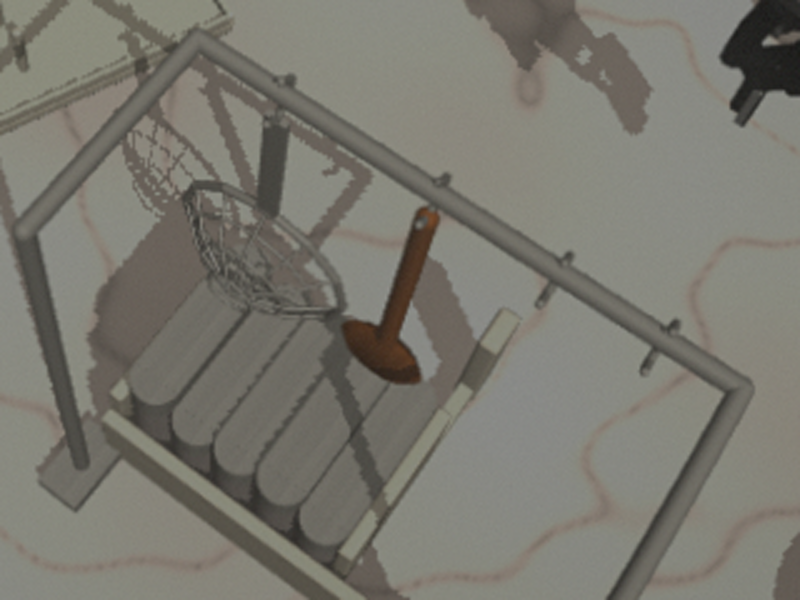

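View pics/topF.png

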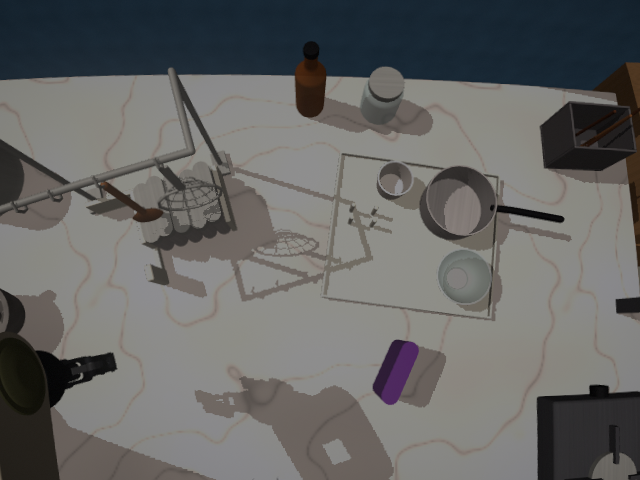

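```bash
python3 -c "
from rig import env
print(env.close_job())"
```

```text
the job is handed in; nothing more can be done
None
```

The tea tin is back in the middle of the row, the end stop is tight again, and I handed the job in at about 25 s of the 70 s allowed.

- **End stop out:** I pulled it by its tab until it hit its limit at about 18 N. The cameras put its inner face at 123 mm, which is fully out.
- **Tin in:** I lifted the aluminium tin clear of the pegs and put it, upright, about halfway into the gap with the gripper. Then I let go and pushed it home. The moves could not tilt the tool, so I turned the open gripper 90° and pushed with its outer finger knuckle, which kept it clear of the strainer. The tin stopped against the back at about 21 N.
- **End stop in:** I slid it back until it stopped moving at about 19 N, then released it and backed away.

The last pictures show all five tins upright and touching, with near ends at about -57.5 mm and far ends at about +57 mm. The bowl, cup and saucepan look unmoved in the drainer.

Two readings were less clean. The stop's inner face measured 77 mm in the scene view (about 0.004, the expected tight reading) but 79 mm in the top view, where the spoon hides part of it. The top view also put the tin's far end at 50 mm because the strainer blocks it, so I relied on the scene view (57 mm) and the wrist view of the near ends.

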